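# Lay out the sealing-set display and free the jammed tin

### The arm

A 7-joint arm with a two-finger parallel gripper is mounted at the origin on the work surface. World frame = base frame: x ahead of the robot, y to its left, z up, the work surface at z = 0. Lengths are in m, angles in rad, forces in N, time in s.
With the tool pointing down it reaches from about 0.35 to 0.9 m from the base axis. Payload 19.9 kg.
Tool frame: the origin (TCP) lies at the very end of the fingers, on their centre line; the grasp point (between the pads) lies 19 mm behind it; x points along the fingers, y is the direction in which the jaws open and shut, and the axes are right-handed (so a half turn about x gives the same grasp; the last joint's range is limited). The gripper opens to 94 mm and grips with 3 to 60 N. Pads are 16 mm wide; open, the fingers measure 119 mm over their backs; the gripper's body (75 mm by 177 mm) begins 78 mm behind the grasp point.
Start: joints at [-0.042, 0.417, -0.01, 1.614, 0.005, 1.111, -0.053], TCP at [0.625, 0, 0.205] pointing down, gripper open.
Joint ranges: [-2.81, 2.81], [-0.39, 2.02], [-1.27, 1.25], [0.06, 2.57], [-1.19, 4.33], [0.19, 2], [-2.82, 2.82]. Speed limits (rad/s): [1.89, 1.89, 2.39, 2.39, 3.01, 3.01, 3.01].

### API

Orientations are given as a rotation vector (axis times angle).
In Python, from workcell import robot gives the robot as it stands. The module is installed in compiled form; this text tells all that it offers.
- The arm moves only by the tool send_rows, never from a script. Its argument "increments" is a list of rows, each a list of 3 entries, a list of its own where there are three numbers: the shift along the tool's x, y, z each as a share of 2.5 cm, from -1 to 1, then the turn, a rotation vector about the tool's x, y, z each as a share of 360 degrees, from -1 to 1, then the finger opening in mm, from 0 to 94. A call has 1 to 8 rows; each row shifts and turns the commanded pose from where the row before left it, along the tool's axes as they then stand; what a row does not reach is not made up. A row lasts 1/12 s, in which the tool goes at most 41.7 mm and 7.16 degrees, less where a joint would pass 70% of its speed; a pose out of reach is approached as far as the arm can. A call with a number of a shift or a turn outside -1 to 1 is refused whole. A call with a gripper value outside its range is refused whole. The fingers move at their own pace and stop on an object; the grip force is fixed at half the most. Time passes only in rows, so rows that do not move let the fingers close. It gives the time, the measured TCP pose, the force and the opening at its end, in the units of the state.
- robot.get_state(): the state, without advancing time (a new reading comes with each control period).
- robot.capture(name): name is "scene" or "side" or "wrist"; returns a dict with "frame" (400x640x3 uint8, red, green, blue), "depth" (400x640 float32, m along the optical axis (not along the pixel's ray), 0 where there is no reading), "camera_matrix" (3x3 intrinsics, pixels), "D" ([k1, k2, p1, p2, k3] as OpenCV has them; the pictures are not rectified), "extrinsics" (4x4, takes a point from world to camera coordinates); the wrist camera has in their place "mount" (4x4, takes a point from camera to tool coordinates, whose origin is the TCP and whose axes are the tool frame's). Camera axes: x right, y down, z forward; pixel columns grow to the right and rows downward; lengths in m; the calibration is good to about 2 mm. A picture is of the moment at which its call begins: read the wrist's pose just before it.
- robot.sign_off(): hands the job in, once; it reports no verdict.
The state is a dict: "clock": time; "joint_positions": joint angles; "joint_velocities": joint speeds; "effort": joint torques, N m; "tcp_pos": TCP position; "tool_rot": TCP orientation; "force": force on the tool from outside, world axes, zero at the start; "wrist_torque": the same for the moment, N m; "width": finger opening in m.
Only numpy, scipy, OpenCV 4.12 (cv2) and the standard library are available. Lean on these libraries where they do the work, as an engineer would, in place of code of your own. Each camera call takes 0.05 s, during which the arm holds its last target.

### The job

Lay out the sample sealing set: put the brown cardboard box flat in the middle of the white wooden riser, its long sides along the riser's long sides; then free the tin caught in the mouth of the feed chute by nudging it back up the chute, lift it out and set it upright in the middle of the box's top. Stand the seal stamp upright midway between the riser and the melting stand, and stand the glass bead jar straight behind the stamp (on the side away from the robot), 7 cm from it centre to centre. Leave the ink pad, the stack of cards and the spoon where they are.

Things in the scene. Friction and masses are not known exactly. Their poses are not given: they have to be found in the camera images.
- tin_center (a point): Plain aluminium tin, cylinder 50 mm in diameter, 36 mm high, 90 g, alone in the chute. The point is its centre, half-way up; z its axis. At the start it leans with the chute floor (12 deg), rests against the two posts, bulges 11 mm into the gap between them and is caught under the lips: push it from the front through the gap, 15 mm up-slope to free it, 25 to 30 mm for finger room.
- box_center (a point): Brown cardboard gift box, closed and rigid, 58 mm (x) by 84 mm (y) by 28 mm high (z), 120 g, lying flat on the table. The point is its centre, half-way up.
- stamp_center (a point): Wax-seal stamp standing upright on its brass head (30 mm in diameter, 12 mm thick), turned dark wooden handle above; 84 mm tall in all, 130 g. The handle is 23 mm in diameter from 32 to 58 mm above its foot. The point is its centre, half-way up (42 mm); z is its axis.
- jar_center (a point): Glass jar of wax beads with a cork lid, an upright cylinder 50 mm in diameter (lid 51 mm) and 60 mm high, 130 g. The point is its centre, half-way up (30 mm); z is its axis.
- chute: Wooden chute. Origin: on the table below its mouth, x up the chute, y across. Floor 16 mm above the origin, rising 12 deg along +x, 144 mm long; channel 54 mm wide, side walls 3 mm thick, 8 mm high. At the mouth 2 steel posts, 8 mm thick (x -8 to 0), 42 mm gap between; from each a lip 38.5 to 42.5 mm above the floor reaches 14 mm up the channel over the tin's sides. The tin stays where pushed.
- riser: Fixed white-painted wooden riser, a plain block 90 mm (x) by 130 mm (y, the long side) by 18 mm high. Origin: centre of its underside, on the table; +x points away from the robot (within about 6 degrees).
- stand: Fixed melting stand: a square 70 mm dark wooden base, four brass rods and a small wooden top with a brass disc, 67 mm high. Origin: centre of its underside, on the table. It stands 330 mm from the riser, to its left or right, in line with the riser's long (y) axis.
- inkpad_center (a point): Small black ink pad, a loose block 34 by 52 by 15 mm, to be left alone. The point is its centre.
- cards_center (a point): Stack of square cards, one loose block 80 by 80 by 20 mm, to be left alone. The point is its centre.
- spoon_grip (a point): Melting spoon with a wooden handle and brass bowl, 130 mm long, lying on the table, to be left alone. The point is on the handle; x runs towards the bowl.
There are look-alikes about, which are no part of the job. What is meant by the part that bears box_center is not turquoise, and is the smaller of those in its own colour. What is shaped like the part that bears stamp_center but blue or green is not meant.

How it is judged:
By the outcome, as a careful person would: the job done as asked, in the order asked, and still so for the second after the job is handed in, with the robot touching nothing.
It also fails if it takes over 120 s, if anything falls off the work surface, if the arm or the gripper's body presses on something with over 40 N, if the wrist force passes 120 N, or if a joint passes its speed limit or range.

## Working session

There is one attempt and no reset: what is moved stays moved. The work goes in short steps, Python scripts to look and compute and a tool call to move; the robot and the scene stay as the last step left them, time stands still between calls to the robot, and variables do not carry over. Pictures are saved under pics/ and viewed, and the job is handed in when it is done.

Besides the shell and the picture viewer there is one more tool, called after "Call:" as name([rows], argument=value, ...), one row to a line, values as JSON. send_rows: Moves the arm, as the interface text tells. Its arguments: {"type":"object","properties":{"increments":{"type":"array"}},"required":["increments"]}

```bash
mkdir -p pics
cat > h.py <<'E'
import numpy as np, cv2
from scipy.spatial.transform import Rotation as R
from workcell import robot
def cap(name):
    s=robot.get_state(); c=robot.capture(name)
    K=np.array(c["camera_matrix"]);D=np.array(c["D"],float)
    if name=="wrist":
        T=np.eye(4);T[:3,:3]=R.from_rotvec(s["tool_rot"]).as_matrix();T[:3,3]=s["tcp_pos"]
        W=T@np.array(c["mount"])
    else: W=np.linalg.inv(np.array(c["extrinsics"]))
    np.savez("last_%s.npz"%name,frame=c["frame"],depth=c["depth"],K=K,D=D,W=W)
    return dict(frame=c["frame"],depth=c["depth"],K=K,D=D,W=W)
def load(name): return dict(np.load("last_%s.npz"%name))
def rays(c,px):
    p=cv2.undistortPoints(np.array(px,float).reshape(-1,1,2),c["K"],c["D"]).reshape(-1,2)
    d=np.c_[p,np.ones(len(p))]
    return c["W"][:3,3], d@c["W"][:3,:3].T, d
def plane(c,px,z):
    o,d,_=rays(c,px); t=(z-o[2])/d[:,2]; return o+d*t[:,None]
def cloud(c,mask=None):
    h,w=c["depth"].shape
    if mask is None: mask=np.ones((h,w),bool)
    v,u=np.nonzero(mask&(c["depth"]>0))
    _,_,d=rays(c,np.c_[u,v]); P=d*c["depth"][v,u][:,None]
    return P@c["W"][:3,:3].T+c["W"][:3,3], np.c_[u,v]
def proj(c,P):
    Wi=np.linalg.inv(c["W"]); rv=cv2.Rodrigues(Wi[:3,:3])[0]
    return cv2.projectPoints(np.array(P,float).reshape(-1,1,3),rv,Wi[:3,3],c["K"],c["D"])[0].reshape(-1,2)
def save(n,im): cv2.imwrite("pics/"+n+".png",im[:,:,::-1])
E
python3 - <<'E'
from h import *
for n in("scene","side","wrist"):
    c=cap(n); save(n+"0",c["frame"]); print(n,c["W"].round(3).tolist(),c["K"].round(1).tolist(),c["D"])
print(robot.get_state())
E
```

```text
scene [[-0.678, 0.587, -0.443, 0.924], [0.735, 0.534, -0.418, 0.362], [-0.009, -0.609, -0.793, 0.775], [0.0, 0.0, 0.0, 1.0]] [[374.3, 0.0, 313.8], [0.0, 374.3, 197.6], [0.0, 0.0, 1.0]] [-0.00647544  0.          0.          0.          0.        ]
side [[0.883, -0.359, 0.302, 0.119], [-0.469, -0.697, 0.542, -0.721], [0.016, -0.62, -0.784, 1.084], [0.0, 0.0, 0.0, 1.0]] [[442.3, 0.0, 307.8], [0.0, 442.3, 204.6], [0.0, 0.0, 1.0]] [-0.03972554  0.          0.          0.          0.        ]
wrist [[1.0, 0.001, -0.002, 0.625], [0.0, -0.964, -0.267, 0.077], [-0.002, 0.267, -0.964, 0.385], [0.0, 0.0, 0.0, 1.0]] [[348.3, 0.0, 316.4], [0.0, 348.3, 198.2], [0.0, 0.0, 1.0]] [-0.03427774  0.          0.          0.          0.        ]
{'clock': 0.15, 'joint_positions': array([-0.04146792,  0.41785189, -0.01028907,  1.61399401,  0.00475273,
        1.11070007, -0.0529887 ]), 'joint_velocities': array([ 0.00217855, -0.00092902,  0.00029657, -0.00244815, -0.00209222,
        0.00182176,  0.00050836]), 'effort': array([ 7.99236568e-04, -8.51532197e+01,  6.39362633e-01, -4.26137459e+01,
       -4.88919730e-02,  1.71691604e-02,  1.51774425e-04]), 'tcp_pos': array([ 6.24728536e-01, -5.22477676e-05,  2.04977300e-01]), 'tool_rot': array([ 1.20866855,  1.20978251, -1.20994335]), 'force': array([-0.10440351,  0.24806516, -0.48099042]), 'wrist_torque': array([ 0.03217856, -0.00035552, -0.04669052]), 'width': 0.09430155067216942}
```

View pics/scene0.png

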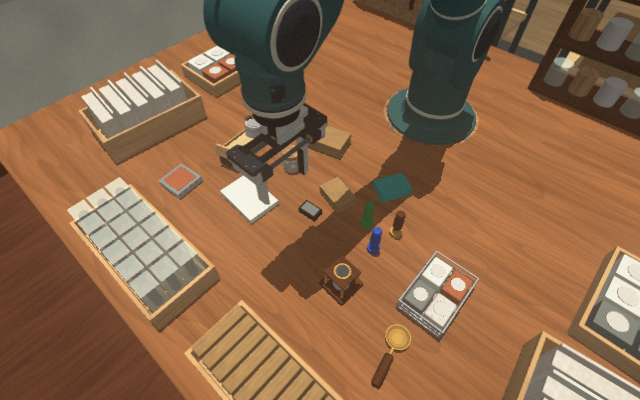

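View pics/side0.png

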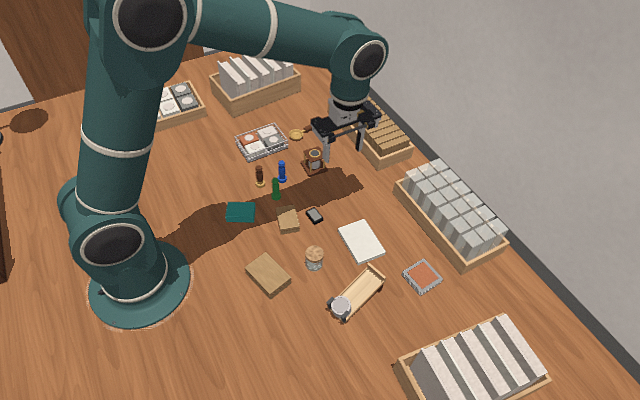

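View pics/wrist0.png

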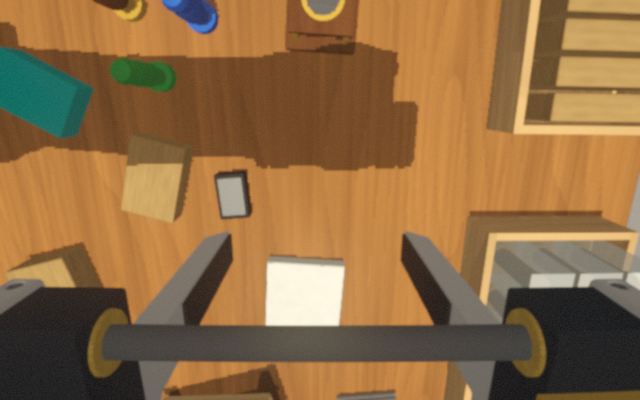

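The scene shows two plain brown boxes, at scene (337,192) small and (328,140) large. The teal one at (392,187) is a decoy. The stamps are brown (398,224), blue (375,240) and green (368,213). Next I'll build a top-down map from depth.

```bash
cat >> h.py <<'E'
def ortho(cs,x0,x1,y0,y1,r=0.001,zmax=0.15):
    # rows: x decreasing downwards; cols: y decreasing rightwards
    H=int(round((x1-x0)/r));Wd=int(round((y1-y0)/r))
    im=np.zeros((H,Wd,3),np.uint8);z=np.full((H,Wd),-1.)
    for c in cs:
        P,uv=cloud(c); col=c["frame"][uv[:,1],uv[:,0]]
        k=(P[:,2]<zmax)&(P[:,2]>-.02); P=P[k];col=col[k]
        i=((x1-P[:,0])/r).astype(int);j=((y1-P[:,1])/r).astype(int)
        k=(i>=0)&(i<H)&(j>=0)&(j<Wd)
        o=np.argsort(P[k,2]); i=i[k][o];j=j[k][o];zz=P[k,2][o];cc=col[k][o]
        b=zz>z[i,j]; z[i[b],j[b]]=zz[b]; im[i[b],j[b]]=cc[b]
    return im,z
E
python3 - <<'E'
from h import *
cs=[load("side"),load("scene")]
im,z=ortho(cs,.3,.9,-.4,.4)
save("ortho0",im)
k=z>-.5; zz=np.where(k,z,0)
hm=cv2.applyColorMap(np.clip(zz*2000,0,255).astype(np.uint8),cv2.COLORMAP_JET); hm[~k]=0
cv2.imwrite("pics/h0.png",hm)
E
```

```text
(no output)
```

View pics/ortho0.png

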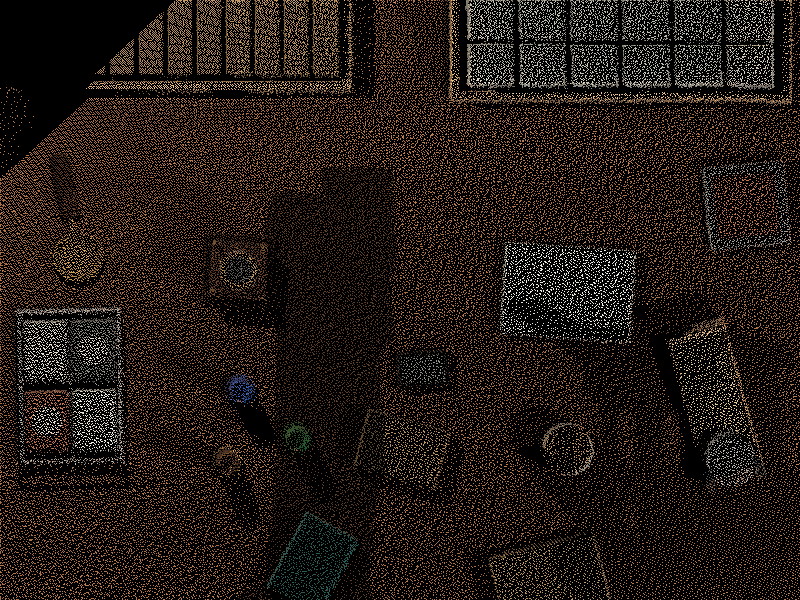

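View pics/h0.png

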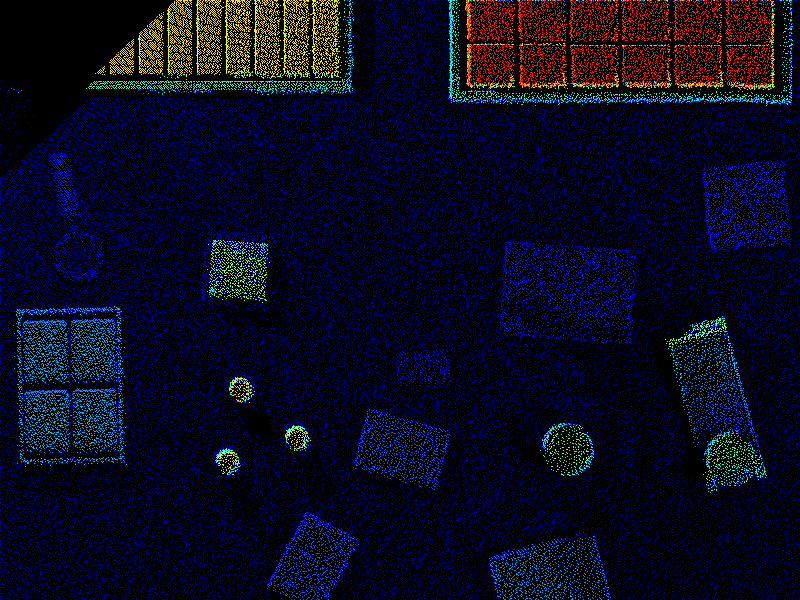

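Run:
```python
from h import *
f=load("side")["frame"]; save("crop_side",cv2.resize(f[130:330,200:440],None,fx=3,fy=3,interpolation=cv2.INTER_CUBIC)[:600])
reg=dict(riser=(.54,.675,-.25,-.09,.012,.03),stand=(.58,.68,.11,.2,.055,.085),box=(.395,.5,-.055,.055,.02,.045),bigbox=(.2,.38,-.23,-.08,.02,.06),inkpad=(.5,.56,-.06,.01,.009,.03),
 stamp=(.42,.47,.14,.20,.06,.1),jar=(.41,.49,-.21,-.12,.045,.08),cards=(.64,.75,-.4,-.29,.014,.04))
for n in("side","scene"):
    P,uv=cloud(load(n))
    t=(abs(P[:,0]-.7)<.1)&(abs(P[:,1]-.05)<.05)&(P[:,2]<.02)
    print(n,"table z",np.median(P[t,2]).round(4))
    for k,(a,b,c,d,e,g) in reg.items():
        m=(P[:,0]>a)&(P[:,0]<b)&(P[:,1]>c)&(P[:,1]<d)&(P[:,2]>e)&(P[:,2]<g)
        Q=P[m]
        if len(Q)<10: print(k,len(Q)); continue
        top=Q[Q[:,2]>np.percentile(Q[:,2],90)-.006]
        r=cv2.minAreaRect((top[:,:2]*1000).astype(np.float32))
        print(k,len(top),"ctr",np.round(r[0],1),"size",np.round(r[1],1),"ang",round(r[2],1),"z",np.median(top[:,2]).round(4))
```

```text
side table z -0.0008
riser 1096 ctr [ 605.6 -167.9] size [132.7  91.2] ang 86.4 z 0.0174
stand 168 ctr [626.8 160.5] size [57.4 56.4] ang 84.1 z 0.0652
box 426 ctr [448.9  -1.5] size [85.4 57.8] ang 75.2 z 0.0276
bigbox 948 ctr [ 314.8 -151. ] size [ 75.9 110. ] ang 14.1 z 0.036
inkpad 141 ctr [529.2 -23.6] size [34.3 53.8] ang 5.7 z 0.015
stamp 30 ctr [436.1 171.5] size [18.1 19. ] ang 69.7 z 0.0825
jar 227 ctr [ 449.6 -168.4] size [50.9 49.3] ang 27.7 z 0.0597
cards 720 ctr [ 693.5 -347.2] size [82.5 81.1] ang 4.1 z 0.019
scene table z -0.0004
riser 1181 ctr [ 608.4 -166.8] size [131.9  91.8] ang 85.3 z 0.0175
stand 649 ctr [630.2 161.6] size [56.5 56.6] ang 86.1 z 0.0642
box 610 ctr [451.2  -1.9] size [85.5 60.2] ang 74.8 z 0.0271
bigbox 472 ctr [ 314.7 -134.6] size [78.6 77.2] ang 15.5 z 0.0353
inkpad 244 ctr [531.5 -23.5] size [35.2 53. ] ang 3.7 z 0.0146
stamp 56 ctr [440.9 173. ] size [16.1 18. ] ang 39.1 z 0.0824
jar 106 ctr [ 456.  -169.9] size [48.1 40.1] ang 45.5 z 0.0592
cards 712 ctr [ 696.1 -345.5] size [80.3 82.8] ang 4.7 z 0.0197
```

View pics/crop_side.png

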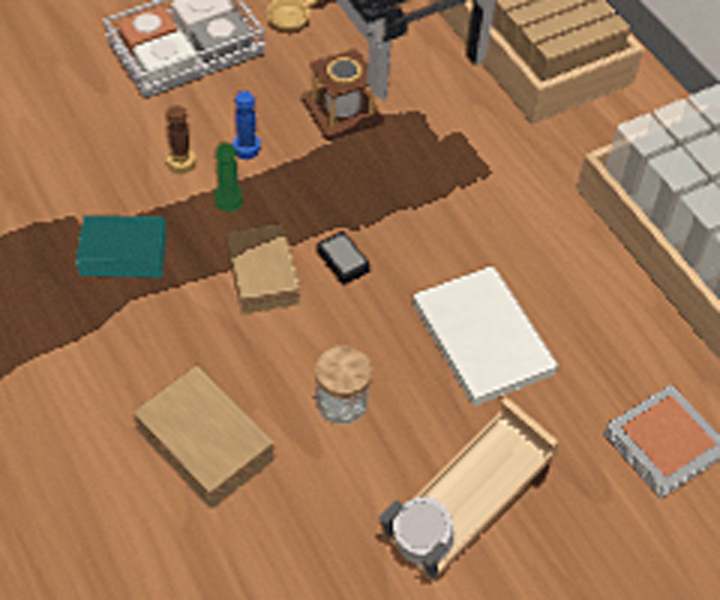

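Choices, checked in the crop:
- **Box:** the small brown one at side (288,220), not the larger brown one at (268,275) or the teal one at (240,211).
- **Stamp:** the dark-wood one at side (260,176), not blue (282,171) or green (276,188).

Now I move over the box.

Call:
send_rows([
  [[0,-1,0],[0.014,0,0],94],
  [[0,-1,0.09],[0.014,0,0],94],
])

```text
clock: 0.32
tcp_pos: [0.5743, -0.0001, 0.2046]
tool_rot: [1.34, 1.12, -1.341]
force: [0.2, 0.0, -0.3]
width: 0.0941
```

```bash
cat > go.py <<'E'
# usage: go.py x y z yawdeg [tiltdeg]: prints shift/turn (tool axes) in shares for straight move, and rows needed
import sys
from h import *
def target_R(yaw,tilt=0,flip=0):
    # base: tool x=-z, y=+x, z=-y ; yaw about world z; tilt about tool z afterwards
    B=np.array([[0,1,0],[0,0,-1],[-1,0,0]],float)
    return R.from_euler("z",yaw,degrees=True)*R.from_matrix(B)*R.from_rotvec(np.deg2rad([180*flip,0,0]))
def plan(p,Rt):
    s=robot.get_state(); R0=R.from_rotvec(s["tool_rot"]); 
    d=np.array(p)-s["tcp_pos"]
    rv=(R0.inv()*Rt).as_rotvec()
    print("now",s["tcp_pos"].round(4),"world d mm",(d*1000).round(1),"clk",round(s["clock"],2))
    print("shift shares if translated first",(R0.inv().apply(d)/.025).round(2),"; if turned first",(Rt.inv().apply(d)/.025).round(2))
    print("turn shares",(rv/(2*np.pi)).round(4),"deg",np.rad2deg(rv).round(2))
if __name__=="__main__":
    a=[float(v) for v in sys.argv[1:]]
    plan(a[:3],target_R(a[3]))
E
python3 go.py .45 -.002 .205 -15; python3 go.py .45 -.002 .205 75
```

```text
now [ 5.743e-01 -1.000e-04  2.046e-01] world d mm [-124.3   -1.9    0.4] clk 0.32
shift shares if translated first [-0.01 -4.88  0.96] ; if turned first [-0.02 -4.78  1.36]
turn shares [0.0131 0.     0.0002] deg [4.7  0.01 0.06]
now [ 5.743e-01 -1.000e-04  2.046e-01] world d mm [-124.3   -1.9    0.4] clk 0.32
shift shares if translated first [-0.01 -4.88  0.96] ; if turned first [-0.02 -1.36 -4.78]
turn shares [-2.369e-01 -1.000e-04  2.000e-04] deg [-8.53e+01 -4.00e-02  6.00e-02]
```

Call:
send_rows([
  [[0,0,0],[0.013,0,0],94],
  [[0,-0.96,0.27],[0,0,0],94],
  [[0,-0.96,0.27],[0,0,0],94],
  [[0,-0.96,0.27],[0,0,0],94],
  [[0,-0.95,0.27],[0,0,0],94],
  [[0,-0.95,0.28],[0,0,0],94],
  [[0,0,0],[0,0,0],94],
])

```text
clock: 0.9
tcp_pos: [0.4472, -0.0027, 0.2054]
tool_rot: [1.396, 1.077, -1.397]
force: [0.4, 0.2, 0.9]
width: 0.0935
```

```bash
python3 - <<'E'
from h import *
c=cap("wrist"); save("w1",c["frame"])
im,z=ortho([c],.35,.65,-.25,.2)
P,uv=cloud(c)
print("table",np.median(P[(abs(P[:,2])<.008),2]))
for k,(a,b,cc,d,e,g) in dict(box=(.395,.51,-.055,.055,.02,.04),inkpad=(.5,.56,-.06,.01,.009,.03)).items():
    m=(P[:,0]>a)&(P[:,0]<b)&(P[:,1]>cc)&(P[:,1]<d)&(P[:,2]>e)&(P[:,2]<g); Q=P[m]
    r=cv2.minAreaRect((Q[:,:2]*1000).astype(np.float32)); print(k,r,np.median(Q[:,2]))
E
python3 go.py .45 -.002 .014 -15
```

```text
table 0.00047470589666431806
box ((450.7025451660156, -1.3006629943847656), (83.66001892089844, 57.75824737548828), 74.5140609741211) 0.02848277592152393
inkpad ((531.0009765625, -23.02256965637207), (34.34394836425781, 52.23841857910156), 4.371157169342041) 0.01586680643492272
now [ 0.4493 -0.0026  0.2057] world d mm [   0.7    0.6 -191.7] clk 0.95
shift shares if translated first [ 7.67  0.02 -0.03] ; if turned first [ 7.67  0.02 -0.03]
turn shares [ 0.0007 -0.     -0.    ] deg [ 0.24 -0.   -0.01]
```

View pics/w1.png

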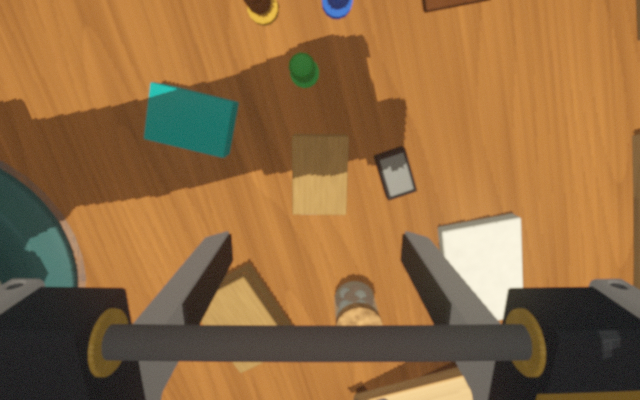

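The wrist view confirms the box at pixel (321,175) between the jaws, centre (0.4507,-0.0013), yaw -15.5. The ink pad is at (396,174), clear of a 76 mm opening. Descending.

Call:
send_rows([
  [[1,0.05,-0.05],[0.0015,0,0],76],
  [[1,0,0],[0,0,0],76],
  [[1,0,0],[0,0,0],76],
  [[1,0,0],[0,0,0],76],
  [[1,0,0],[0,0,0],76],
  [[1,0,0],[0,0,0],76],
  [[1,0,0],[0,0,0],76],
  [[0,0,0],[0,0,0],76],
])

```text
clock: 1.62
tcp_pos: [0.4505, -0.0017, 0.0268]
tool_rot: [1.4, 1.074, -1.408]
force: [-1.5, 0.2, -0.3]
width: 0.0758
```

```bash
python3 go.py .4507 -.0013 .007 -15.5
```

```text
now [ 0.4505 -0.0017  0.0268] world d mm [  0.2   0.4 -19.8] clk 1.62
shift shares if translated first [ 0.79  0.01 -0.02] ; if turned first [ 0.79  0.01 -0.02]
turn shares [0.0006 0.0003 0.0008] deg [0.21 0.11 0.3 ]
```

Call:
send_rows([
  [[0.4,0,0],[0,0,0],76],
  [[0.4,0,0],[0,0,0],76],
  [[0,0,0],[0,0,0],76],
  [[0,0,0],[0,0,0],55],
  [[0,0,0],[0,0,0],45],
  [[0,0,0],[0,0,0],45],
  [[0,0,0],[0,0,0],45],
  [[0,0,0],[0,0,0],45],
])

```text
clock: 2.28
tcp_pos: [0.4525, -0.0016, 0.0111]
tool_rot: [1.404, 1.07, -1.402]
force: [-2.6, -0.4, 7.7]
width: 0.0578
```

Call:
send_rows([
  [[0,0,0],[0,0,0],45],
  [[-0.4,0,0],[0,0,0],45],
  [[-0.8,0,0],[0,0,0],45],
  [[-1,0,0],[0,0,0],45],
  [[-1,0,0],[0,0,0],45],
  [[0,0,0],[0,0,0],45],
])

```text
clock: 2.78
tcp_pos: [0.4543, -0.0015, 0.095]
tool_rot: [1.407, 1.067, -1.398]
force: [1.3, 0.5, -0.4]
width: 0.0577
```

```bash
python3 go.py .6080 -.1665 .085 -4
```

```text
now [ 0.4543 -0.0015  0.095 ] world d mm [ 153.7 -165.   -10. ] clk 2.78
shift shares if translated first [0.43 7.67 4.74] ; if turned first [0.4  6.59 6.15]
turn shares [-0.0314 -0.0002 -0.0009] deg [-11.31  -0.08  -0.33]
```

Call:
send_rows([
  [[0,0,0],[-0.0157,0,0],45],
  [[0,0,0],[-0.0157,0,0],45],
  [[0,0.94,0.88],[0,0,0],45],
  [[0,0.94,0.88],[0,0,0],45],
  [[0,0.94,0.88],[0,0,0],45],
  [[0,0.94,0.88],[0,0,0],45],
  [[0,0.94,0.88],[0,0,0],45],
  [[0,0.94,0.88],[0,0,0],45],
])

```text
clock: 3.45
tcp_pos: [0.5844, -0.1444, 0.0908]
tool_rot: [1.26, 1.175, -1.26]
force: [-0.1, 1.2, -1.3]
width: 0.0577
```

Call:
send_rows([
  [[0,0.94,0.88],[0,0,0],45],
  [[0,0,0],[0,0,0],45],
  [[0,0,0],[0,0,0],45],
])

```text
clock: 3.7
tcp_pos: [0.6057, -0.168, 0.0902]
tool_rot: [1.261, 1.175, -1.262]
force: [-0.1, 1.3, -1.8]
width: 0.0576
```

```bash
python3 - <<'E'
from h import *
for n in("wrist","scene","side"):
    c=cap(n); save(n+"2",c["frame"])
    P,uv=cloud(c)
    for k,(a,b,cc,d,e,g) in dict(riser=(.54,.68,-.25,-.09,.012,.028),boxtop=(.54,.68,-.23,-.1,.08,.13),stand=(.58,.68,.11,.21,.055,.085)).items():
        m=(P[:,0]>a)&(P[:,0]<b)&(P[:,1]>cc)&(P[:,1]<d)&(P[:,2]>e)&(P[:,2]<g); Q=P[m]
        if len(Q)<20: continue
        r=cv2.minAreaRect((Q[:,:2]*1000).astype(np.float32)); print(n,k,len(Q),np.round(r[0],1),np.round(r[1],1),round(r[2],1),np.median(Q[:,2]).round(4))
E
python3 go.py .6080 -.1665 .04 -4
```

```text
wrist riser 6549 [ 607.7 -167.2] [129.4  90.4] 85.8 0.0184
wrist boxtop 19541 [ 606.1 -166.8] [81.3 82.1] 86.2 0.1074
scene riser 1107 [ 609.1 -167.8] [133.4  90.7] 86.4 0.0173
scene boxtop 902 [ 606.8 -166.7] [86.2 81.9] 86.0 0.1063
scene stand 682 [630.4 161.6] [56.7 56.4] 85.6 0.0642
side riser 832 [ 605.  -168.6] [132.  91.] 86.8 0.0171
side boxtop 605 [ 602.8 -173.2] [75.8 82.9] 85.5 0.106
side stand 231 [629.1 161. ] [61.8 57.5] 85.6 0.0645
now [ 0.605  -0.1657  0.0905] world d mm [  3.   -0.8 -50.5] clk 3.85
shift shares if translated first [2.02 0.12 0.02] ; if turned first [2.02 0.12 0.02]
turn shares [ 0.0001 -0.0001  0.0001] deg [ 0.05 -0.02  0.03]
```

View pics/wrist2.png

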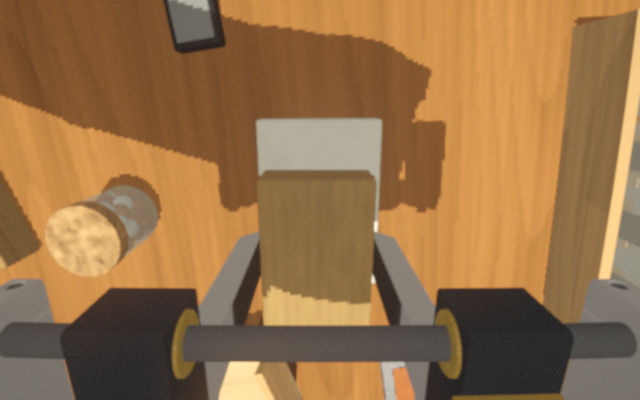

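View pics/side2.png

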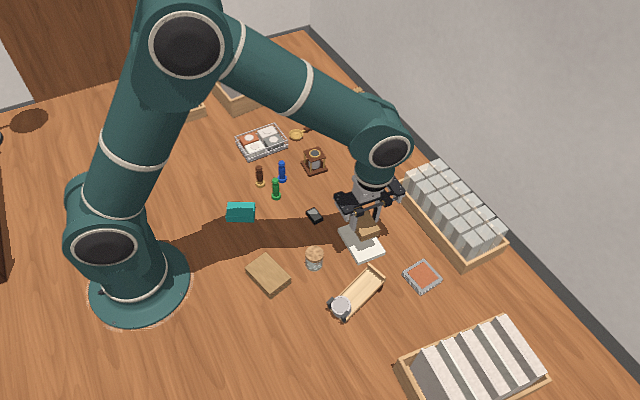

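Run:
```python
from h import *
c=load("wrist"); P,uv=cloud(c)
m=(uv[:,0]>255)&(uv[:,0]<380)&(uv[:,1]>160)&(uv[:,1]<235)&(P[:,2]>.1)
Q=P[m]; print(np.median(Q[:,2]))
Rz=R.from_euler("z",4,degrees=True).as_matrix()  # into riser frame (yaw -4)
q=(Q-[.608,-.167,0])@Rz.T
print("box in riser frame: ymax",np.percentile(q[:,1],[97,99.5]),"x",np.percentile(q[:,0],[.5,3,97,99.5]))
f=cv2.cvtColor(c["frame"],cv2.COLOR_RGB2HSV)
m=(uv[:,1]<170)&(P[:,2]>.012)&(P[:,2]<.028)&(uv[:,0]>240)&(uv[:,0]<400)
q=(P[m]-[.608,-.167,0])@Rz.T
print("riser: ymax",np.percentile(q[:,1],[97,99.5]),"x",np.percentile(q[:,0],[.5,3,97,99.5]))
```

```text
0.10737602670311211
box in riser frame: ymax [0.04014417 0.04033848] x [-0.03051378 -0.02897843  0.02507458  0.02654441]
riser: ymax [0.06362493 0.06423375] x [-0.04457219 -0.04216784  0.04187007  0.04414138]
```

The box hangs squarely over the riser at (317,245), offset about 2 mm in x. Correcting and lowering.

Call:
send_rows([
  [[0.6,0.07,-0.035],[0,0,0],45],
  [[0.8,0,0],[0,0,0],45],
  [[0.6,0,0],[0,0,0],45],
  [[0.25,0,0],[0,0,0],45],
  [[0,0,0],[0,0,0],45],
  [[0,0,0],[0,0,0],45],
])

```text
clock: 4.35
tcp_pos: [0.6074, -0.1655, 0.0348]
tool_rot: [1.26, 1.176, -1.26]
force: [0.7, 0.2, -1.1]
width: 0.0579
```

Call:
send_rows([
  [[0.12,0,0],[0,0,0],45],
  [[0.08,0,0],[0,0,0],45],
  [[0,0,0],[0,0,0],45],
  [[0,0,0],[0,0,0],45],
])

```text
clock: 4.68
tcp_pos: [0.6075, -0.166, 0.0295]
tool_rot: [1.26, 1.175, -1.26]
force: [-0.3, -0.0, -1.9]
width: 0.0577
```

Call:
send_rows([
  [[0.06,0,0],[0,0,0],45],
  [[0,0,0],[0,0,0],45],
  [[0,0,0],[0,0,0],45],
])

```text
clock: 4.93
tcp_pos: [0.6076, -0.166, 0.0291]
tool_rot: [1.261, 1.175, -1.26]
force: [-6.2, 1.4, 18.4]
width: 0.0576
```

Call:
send_rows([
  [[-0.04,0,0],[0,0,0],45],
  [[0,0,0],[0,0,0],62],
  [[0,0,0],[0,0,0],72],
  [[0,0,0],[0,0,0],76],
  [[-0.5,0,0],[0,0,0],76],
  [[-1,0,0],[0,0,0],76],
  [[-1,0,0],[0,0,0],76],
  [[-1,0,0],[0,0,0],76],
])

```text
clock: 5.6
tcp_pos: [0.6073, -0.1659, 0.118]
tool_rot: [1.26, 1.175, -1.26]
force: [-0.2, 0.7, 0.7]
width: 0.0758
```

Run:
```python
from h import *
c=cap("wrist"); save("w3",c["frame"])
P,uv=cloud(c)
for k,(e,g) in dict(riser=(.012,.026),boxtop=(.04,.055)).items():
    m=(P[:,0]>.54)&(P[:,0]<.68)&(P[:,1]>-.25)&(P[:,1]<-.09)&(P[:,2]>e)&(P[:,2]<g); Q=P[m]
    r=cv2.minAreaRect((Q[:,:2]*1000).astype(np.float32)); print(k,len(Q),np.round(r[0],1),np.round(r[1],1),round(r[2],1),np.median(Q[:,2]).round(4))
```

```text
riser 7728 [ 608.  -167.9] [130.3  90.4] 86.3 0.0185
boxtop 8155 [ 607.8 -166.8] [84.6 58.1] 86.0 0.0465
```

View pics/w3.png

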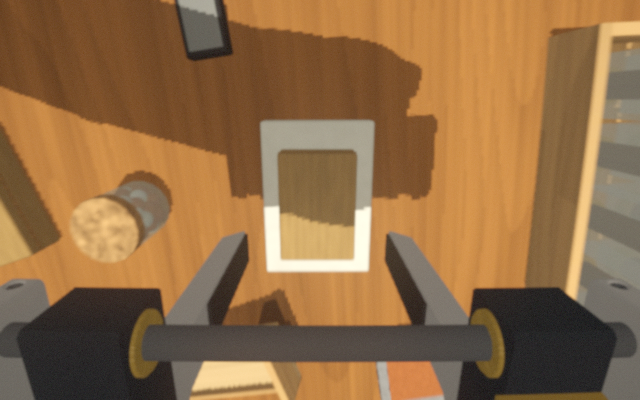

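The box sits flat on the riser at (317,205), about 1 mm off centre and parallel. Next, the chute: rise, turn, and look.

Call:
send_rows([
  [[-0.9,0,0],[0.018,0,0],76],
  [[-0.9,0,0],[0.018,0,0],76],
  [[-0.9,0,0],[0.018,0,0],76],
  [[-0.9,0,0],[0.018,0,0],76],
  [[-0.9,0,0],[0.018,0,0],40],
  [[-0.7,0,0],[0.018,0,0],20],
  [[0,0,0],[0.018,0,0],0],
  [[0,0,0],[0.018,0,0],0],
])

```text
clock: 6.32
tcp_pos: [0.6078, -0.166, 0.2483]
tool_rot: [1.887, 0.573, -1.882]
force: [0.4, 1.2, -1.2]
width: 0.0529
```

```bash
python3 go.py .45 -.31 .25 -75
```

```text
now [ 0.6078 -0.166   0.2483] world d mm [-157.8 -144.     1.7] clk 6.32
shift shares if translated first [-0.08  1.27  8.45] ; if turned first [-0.07  3.93  7.59]
turn shares [ 0.0524 -0.0003 -0.0002] deg [18.85 -0.13 -0.08]
```

Call:
send_rows([
  [[0,0,0],[0.0175,0,0],0],
  [[0,0,0],[0.0175,0,0],0],
  [[0,0,0],[0.0175,0,0],0],
  [[0,0.5,0.95],[0,0,0],0],
  [[0,0.5,0.95],[0,0,0],0],
  [[0,0.5,0.95],[0,0,0],0],
  [[0,0.5,0.95],[0,0,0],0],
  [[0,0.5,0.95],[0,0,0],0],
])

```text
clock: 6.98
tcp_pos: [0.5082, -0.2582, 0.2469]
tool_rot: [2.08, 0.279, -2.078]
force: [-0.1, 0.5, 0.1]
width: 0.001
```

Call:
send_rows([
  [[0,0.5,0.95],[0,0,0],0],
  [[0,0.5,0.95],[0,0,0],0],
  [[0,0.45,0.95],[0,0,0],0],
  [[0,0,0],[0,0,0],0],
  [[0,0,0],[0,0,0],0],
])

```text
clock: 7.4
tcp_pos: [0.4493, -0.3121, 0.2471]
tool_rot: [2.081, 0.276, -2.079]
force: [0.5, 0.8, -0.1]
width: 0.0005
```

Run:
```python
from h import *
for n in("wrist","side","scene"):
    c=cap(n); save(n+"4",c["frame"])
cs=[load("wrist"),load("side")]
for n,c in zip("ws",cs):
    im,z=ortho([c],.35,.65,-.45,-.2,.0005)
    k=z>-.5
    # fill
    im2=cv2.dilate(im,np.ones((3,3)));save("o4"+n,im2)
    hm=cv2.applyColorMap(np.clip(np.where(k,z,0)*3000,0,255).astype(np.uint8),cv2.COLORMAP_JET);hm[~k]=0
    cv2.imwrite("pics/h4%s.png"%n,cv2.dilate(hm,np.ones((2,2))))
```

```text
(no output)
```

View pics/wrist4.png

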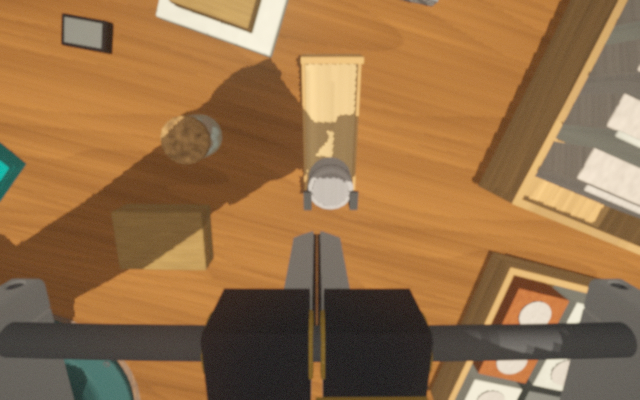

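View pics/h4w.png

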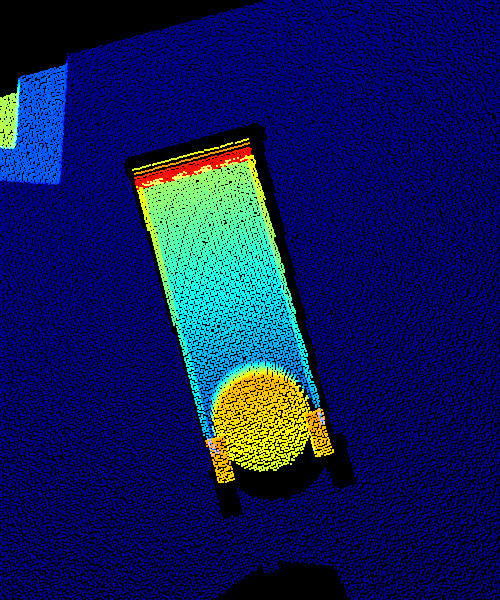

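View pics/o4w.png

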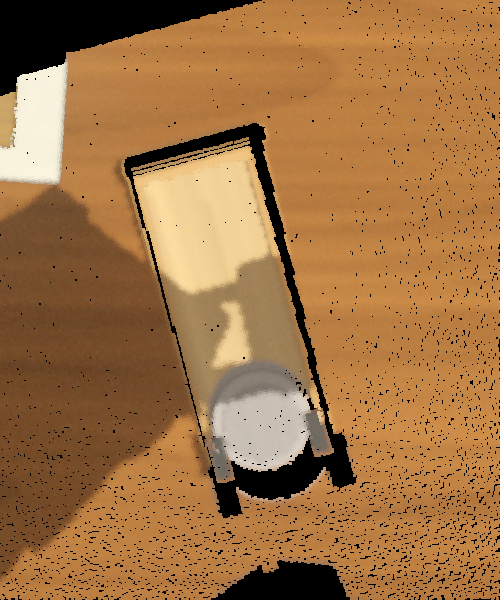

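Run:
```python
from h import *
c=load("wrist");P,uv=cloud(c)
f=c["frame"][uv[:,1],uv[:,0]].astype(int); sat=f.max(1)-f.min(1)
# floor points
m=(P[:,0]>.47)&(P[:,0]<.57)&(P[:,1]>-.37)&(P[:,1]<-.26)&(P[:,2]>.02)&(P[:,2]<.06)
Q=P[m]
n=None
G=np.c_[Q[:,:2],np.ones(len(Q))]
w=np.ones(len(Q),bool)
for _ in range(6):
    co=np.linalg.lstsq(G[w],Q[w,2],rcond=None)[0]; r=Q[:,2]-G@co; w=abs(r)<.0025
n=np.array([-co[0],-co[1],1]);n/=np.linalg.norm(n)
print("floor tilt",np.degrees(np.arccos(n[2])),"yaw",np.degrees(np.arctan2(co[1],co[0])),w.sum(),len(w))
rc=cv2.minAreaRect((Q[:,:2]*1000).astype(np.float32)); print("rect of chute slab",rc)
# direction from wall edges: per row extents
for a in (11,13,15,17):
    y=np.deg2rad(a);u=np.array([np.cos(y),np.sin(y)]);v=np.array([-u[1],u[0]])
    s=Q[:,:2]@u;t=Q[:,:2]@v;res=[]
    for k in np.arange(np.percentile(s,12),np.percentile(s,88),.01):
        q=t[(s>=k)&(s<k+.01)]; res.append((q.min(),q.max()))
    res=np.array(res); print(a,"slopes",np.polyfit(np.arange(len(res))*.01,res[:,0],1)[0].round(4),np.polyfit(np.arange(len(res))*.01,res[:,1],1)[0].round(4),"width",np.ptp(res.mean(0)).round(4),"mid t",res.mean().round(4))
# tin top
m=(P[:,0]>.40)&(P[:,0]<.48)&(P[:,1]>-.37)&(P[:,1]<-.28)&(P[:,2]>.045)&(P[:,2]<.07)&(f.min(1)>150)&(sat<30)
T=P[m]; print("tin",len(T)); 
G=np.c_[T[:,:2],np.ones(len(T))];co2=np.linalg.lstsq(G,T[:,2],rcond=None)[0]
print("tin tilt",np.degrees(np.arctan(np.hypot(*co2[:2]))),"yaw",np.degrees(np.arctan2(co2[1],co2[0])))
(cx,cy),rad=cv2.minEnclosingCircle((T[:,:2]*1000).astype(np.float32)); print(cx,cy,rad,co2@[cx/1000,cy/1000,1])
print(robot.get_state()["tcp_pos"], "floor co",co)
```

```text
floor tilt 11.798096030897613 yaw 15.718262131645849 4585 5199
rect of chute slab ((518.2249145507812, -309.691162109375), (113.90469360351562, 60.320457458496094), 15.128754615783691)
11 slopes 0.0713 0.0828 width 0.0601 mid t -0.4027
13 slopes 0.0383 0.0433 width 0.0597 mid t -0.4184
15 slopes 0.0055 0.009 width 0.0595 mid t -0.4334
17 slopes -0.0347 -0.0264 width 0.0597 mid t -0.4478
tin 1043
tin tilt 12.047883741067718 yaw 15.22494115772168
439.0703125 -330.59039306640625 23.850757598876953 0.055382366342764146
[ 0.45090538 -0.3103636   0.24643863] floor co [ 0.20106537  0.05658608 -0.05129133]
```

The wrist picture shows the tin at (330,185), between posts at (307,200) and (353,200); the chute runs up to (331,60). Tin tilt 12.0° and chute yaw about 15.4°.

```bash
cat > ch.py <<'E'
import sys
from go import *
yaw=np.deg2rad(15.4);a=np.deg2rad(12)
u=np.array([np.cos(yaw),np.sin(yaw),0]);v=np.array([-u[1],u[0],0]);zz=np.array([0,0,1.])
u3=np.cos(a)*u+np.sin(a)*zz; n=-np.sin(a)*u+np.cos(a)*zz
O=.3296*u-.4358*v+np.array([0,0,.0165])
RC=R.from_matrix(np.c_[-n,-v,-u3])
def inch(p):
    d=np.array(p)-O; return np.array([d@u3,d@v,d@n])*1000
if __name__=="__main__":
    xs,h=float(sys.argv[1])/1000,float(sys.argv[2])/1000
    s=robot.get_state()["tcp_pos"]; print("chute coords now (mm)",inch(s).round(1))
    plan(O+xs*u3+h*n,RC)
E
python3 ch.py -36 110; python3 ch.py -36 10
```

```text
chute coords now (mm) [ 70.   16.8 220.2]
now [ 0.4509 -0.3104  0.2464] world d mm [ -73.4  -37.7 -129.8] clk 7.55
shift shares if translated first [5.19 0.68 3.23] ; if turned first [4.41 0.67 4.24]
turn shares [-0.0001  0.0333 -0.    ] deg [-0.05 11.98 -0.  ]
chute coords now (mm) [ 70.   16.8 220.2]
now [ 0.4509 -0.3104  0.2464] world d mm [ -53.4  -32.2 -227.6] clk 7.55
shift shares if translated first [9.1  0.68 2.4 ] ; if turned first [8.41 0.67 4.24]
turn shares [-0.0001  0.0333 -0.    ] deg [-0.05 11.98 -0.  ]
```

Call:
send_rows([
  [[0,0,0],[0,0.0167,0],0],
  [[0,0,0],[0,0.0166,0],0],
  [[0,0.134,0.85],[0,0,0],0],
  [[0.5,0.134,0.85],[0,0,0],0],
  [[0.9,0.134,0.85],[0,0,0],0],
  [[1,0.134,0.85],[0,0,0],0],
  [[1,0.134,0.84],[0,0,0],0],
  [[1,0,0],[0,0,0],0],
])

```text
clock: 8.22
tcp_pos: [0.3741, -0.3496, 0.1151]
tool_rot: [2.299, 0.305, -1.864]
force: [0.7, -0.7, 0.2]
width: 0.0006
```

Call:
send_rows([
  [[0,0,0],[0,0,0],0],
  [[0,0,0],[0,0,0],0],
])

```text
clock: 8.38
tcp_pos: [0.3769, -0.3479, 0.1163]
tool_rot: [2.297, 0.311, -1.864]
force: [-0.1, -0.6, 0.2]
width: 0.0003
```

```bash
python3 ch.py -36 10
python3 - <<'E'
from h import *
c=cap("wrist"); save("w5",c["frame"]);c=cap("side"); save("s5",cv2.resize(c["frame"][150:350,250:490],None,fx=3,fy=3))
E
```

```text
chute coords now (mm) [-36.5   0.3 109.8]
now [ 0.3769 -0.3479  0.1163] world d mm [ 20.6   5.3 -97.5] clk 8.38
shift shares if translated first [ 3.99  0.02 -0.03] ; if turned first [ 3.99  0.01 -0.02]
turn shares [-0.0002  0.0002  0.0002] deg [-0.08  0.08  0.08]
```

View pics/w5.png

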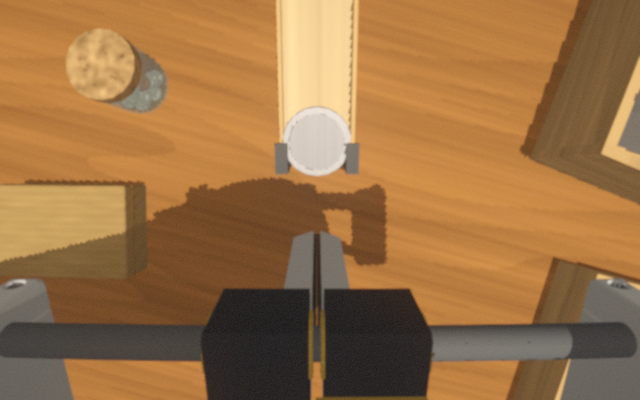

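View pics/s5.png

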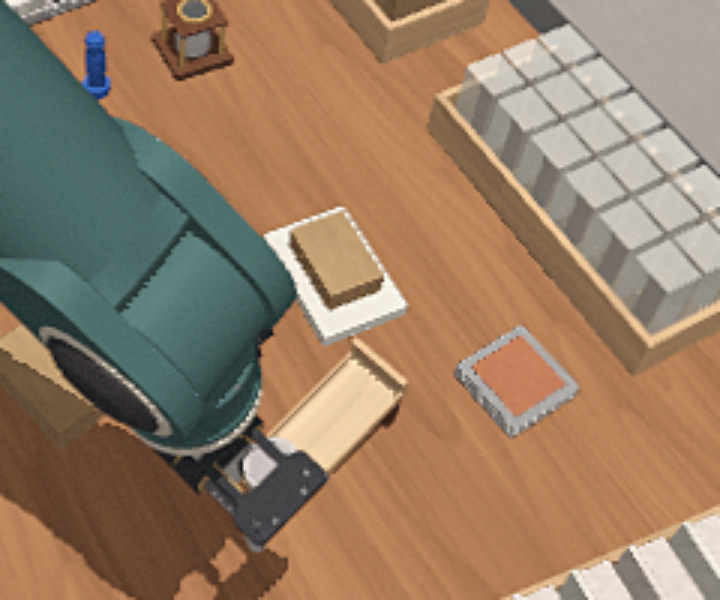

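Fingers at column 317 are aligned with the gap, whose posts are at 282 and 351. Going down in front of the mouth.

Call:
send_rows([
  [[1,0,0],[0,0,0],0],
  [[1,0,0],[0,0,0],0],
  [[1,0,0],[0,0,0],0],
  [[0.7,0,0],[0,0,0],0],
  [[0.3,0,0],[0,0,0],0],
  [[0,0,0],[0,0,0],0],
  [[0,0,0],[0,0,0],0],
])

```text
clock: 9.07
tcp_pos: [0.3971, -0.3437, 0.0201]
tool_rot: [2.299, 0.307, -1.86]
force: [0.3, -0.2, 0.5]
width: 0.0007
```

```bash
python3 ch.py 9 10
```

```text
chute coords now (mm) [-36.4  -1.   11.4]
now [ 0.3971 -0.3437  0.0201] world d mm [42.9 12.8  8.1] clk 9.07
shift shares if translated first [ 0.06 -0.04 -1.82] ; if turned first [ 0.05 -0.04 -1.82]
turn shares [-0.0003 -0.0001 -0.0002] deg [-0.1  -0.03 -0.08]
```

Call:
send_rows([
  [[0,0,-0.2],[0,0,0],0],
  [[0,0,-0.2],[0,0,0],0],
  [[0,0,-0.2],[0,0,0],0],
  [[0,0,-0.15],[0,0,0],0],
  [[0,0,-0.15],[0,0,0],0],
  [[0,0,-0.15],[0,0,0],0],
  [[0,0,-0.15],[0,0,0],0],
])

```text
clock: 9.65
tcp_pos: [0.4251, -0.3354, 0.0251]
tool_rot: [2.299, 0.308, -1.862]
force: [-2.6, -1.5, 1.2]
width: 0.0003
```

```bash
python3 ch.py 9 10
```

```text
chute coords now (mm) [-6.9 -0.5 10.3]
now [ 0.4251 -0.3354  0.0251] world d mm [14.9  4.6  3. ] clk 9.65
shift shares if translated first [ 0.01 -0.02 -0.64] ; if turned first [ 0.01 -0.02 -0.64]
turn shares [-0.0004  0.0001 -0.0001] deg [-0.14  0.03 -0.03]
```

Call:
send_rows([
  [[0,0,-0.16],[0,0,0],0],
  [[0,0,-0.16],[0,0,0],0],
  [[0,0,-0.16],[0,0,0],0],
  [[0,0,-0.16],[0,0,0],0],
  [[0,0,0],[0,0,0],0],
])

```text
clock: 10.07
tcp_pos: [0.4409, -0.331, 0.0285]
tool_rot: [2.299, 0.309, -1.861]
force: [-0.4, 0.7, 0.5]
width: 0.0001
```

```bash
python3 ch.py 9 10
```

```text
chute coords now (mm) [ 9.9 -0.4 10.2]
now [ 0.4409 -0.331   0.0285] world d mm [-0.9  0.2 -0.3] clk 10.07
shift shares if translated first [ 0.01 -0.02  0.04] ; if turned first [ 0.01 -0.02  0.04]
turn shares [-0.0002 -0.     -0.0001] deg [-0.08 -0.01 -0.03]
```

Back off a little, lift out, and look.

Call:
send_rows([
  [[0,0,0.3],[0,0,0],0],
  [[-0.5,0,0],[0,0,0],0],
  [[-1,0,0],[0,0,0],0],
  [[-1,0,0],[0,0,0],0],
  [[-1,0,0],[0,0,0],40],
  [[-0.5,0,0],[0,0,0],80],
  [[0,0,0],[0,0,0],94],
  [[0,0,0],[0,0,0],94],
])

```text
clock: 10.73
tcp_pos: [0.4128, -0.3388, 0.1251]
tool_rot: [2.3, 0.307, -1.861]
force: [-0.2, 0.7, 0.4]
width: 0.0236
```

```bash
cat > tin.py <<'E'
from ch import *
c=cap("wrist"); P,uv=cloud(c)
f=c["frame"][uv[:,1],uv[:,0]].astype(int); sat=f.max(1)-f.min(1)
q=(P-O); q=np.c_[q@u3,q@v,q@n]*1000
m=(abs(q[:,1])<40)&(q[:,0]>-20)&(q[:,0]<100)&(abs(q[:,2]-36)<3.5)&(f.min(1)>60)&(sat<30)
T=q[m].astype(np.float32); print(len(T))
(a_,b_),r_=cv2.minEnclosingCircle(T[:,:2].copy()); print("circle xs,t,r",a_,b_,r_,"h",np.median(T[:,2]))
print("median",np.median(T,0),"ext",T.min(0),T.max(0))
import sys
save(sys.argv[1],c["frame"])
E
python3 tin.py w6
```

```text
3397
circle xs,t,r 44.6448860168457 -0.8379873037338257 24.478694915771484 h 36.554638
median [45.526966  -0.8437721 36.554638 ] ext [ 20.784424 -24.276976  33.137215] [68.98736  23.375885 39.369423]
```

View pics/w6.png

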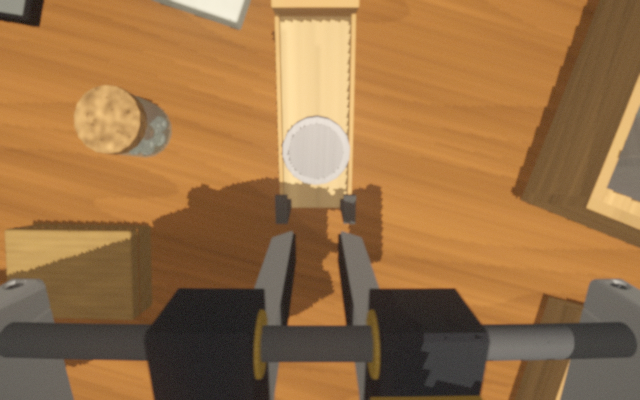

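The tin is free at (316,150), well clear of the lips at (282,208) and (348,208). Moving above it at 75 mm opening.

```bash
sed -i 's/O+xs\*u3+h\*n/O+xs*u3-.0006*v+h*n/' ch.py && python3 ch.py 45 100;python3 ch.py 45 12
```

```text
chute coords now (mm) [ 1.200e+00 -1.000e-01  1.098e+02]
now [ 0.4127 -0.3384  0.1242] world d mm [43.4 11.4 -0.5] clk 10.78
shift shares if translated first [ 0.39  0.02 -1.75] ; if turned first [ 0.39  0.02 -1.75]
turn shares [-0.0004  0.     -0.    ] deg [-0.13  0.02 -0.01]
chute coords now (mm) [ 1.200e+00 -1.000e-01  1.098e+02]
now [ 0.4127 -0.3384  0.1242] world d mm [ 61.   16.2 -86.6] clk 10.78
shift shares if translated first [ 3.91  0.02 -1.75] ; if turned first [ 3.91  0.02 -1.75]
turn shares [-0.0004  0.     -0.    ] deg [-0.13  0.02 -0.01]
```

Call:
send_rows([
  [[0,0.02,-0.9],[0,0,0],75],
  [[0,0,-0.85],[0,0,0],75],
  [[0,0,0],[0,0,0],75],
  [[0.9,0,0],[0,0,0],75],
  [[0.9,0,0],[0,0,0],75],
  [[0.6,0,0],[0,0,0],75],
  [[0,0,0],[0,0,0],75],
  [[0,0,0],[0,0,0],75],
])

```text
clock: 11.45
tcp_pos: [0.4652, -0.3244, 0.0737]
tool_rot: [2.297, 0.31, -1.866]
force: [0.6, 0.2, 1.5]
width: 0.075
```

```bash
python3 tin.py w7; python3 ch.py 45 12
```

```text
5022
circle xs,t,r 44.9178352355957 -0.7846728563308716 24.774398803710938 h 36.542793
median [46.464577   -0.77329314 36.542793  ] ext [ 20.455795 -25.050335  32.529346] [69.62638  23.154266 38.58571 ]
chute coords now (mm) [44.5 -1.1 50.2]
now [ 0.4657 -0.3249  0.0748] world d mm [  8.    2.7 -37.2] clk 11.5
shift shares if translated first [ 1.53 -0.02 -0.02] ; if turned first [ 1.53 -0.02 -0.02]
turn shares [-0.0005  0.0002  0.    ] deg [-0.17  0.07  0.  ]
```

View pics/w7.png

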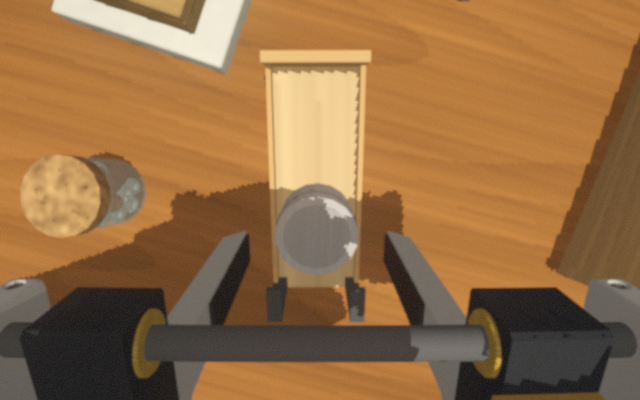

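The jaws straddle the tin (316,230) evenly. Lower and grip.

Call:
send_rows([
  [[0.6,0,-0.02],[0,0,0],75],
  [[0.6,0,0],[0,0,0],75],
  [[0.33,0,0],[0,0,0],75],
  [[0,0,0],[0,0,0],75],
  [[0,0,0],[0,0,0],55],
  [[0,0,0],[0,0,0],40],
  [[0,0,0],[0,0,0],40],
  [[0,0,0],[0,0,0],40],
])

```text
clock: 12.17
tcp_pos: [0.4746, -0.3228, 0.0384]
tool_rot: [2.299, 0.307, -1.861]
force: [-0.9, 1.8, 1.2]
width: 0.052
```

```bash
python3 ch.py 45 12
```

```text
chute coords now (mm) [45.8 -1.4 12.6]
now [ 0.4746 -0.3228  0.0384] world d mm [-0.9  0.6 -0.8] clk 12.17
shift shares if translated first [ 0.03 -0.03  0.03] ; if turned first [ 0.03 -0.03  0.03]
turn shares [-0.0004 -0.0001 -0.0002] deg [-0.14 -0.02 -0.07]
```

Call:
send_rows([
  [[0,0,0],[0,0,0],40],
  [[0,0,0],[0,0,0],40],
  [[-0.3,0,0],[0,0,0],40],
  [[-0.6,0,0],[0,0,0],40],
  [[-1,0,0],[0,0,0],40],
  [[-1,0,0],[0,0,0],40],
  [[-1,0,0],[0,0,0],40],
  [[0,0,0],[0,0,0],40],
])

```text
clock: 12.83
tcp_pos: [0.4553, -0.3297, 0.1378]
tool_rot: [2.301, 0.303, -1.856]
force: [0.5, -0.3, -0.1]
width: 0.0492
```

```bash
python3 go.py .6079 -.1670 .13 -75;  python3 go.py .6079 -.1670 .13 -4
python3 - <<'E'
from h import *
c=cap("wrist"); save("w8",c["frame"])
E
```

```text
now [ 0.4553 -0.3297  0.1378] world d mm [152.6 162.7  -7.8] clk 12.83
shift shares if translated first [ 1.89 -4.68 -7.36] ; if turned first [ 0.31 -4.71 -7.58]
turn shares [ 0.0006 -0.0339 -0.0006] deg [  0.2  -12.19  -0.22]
now [ 0.4553 -0.3297  0.1378] world d mm [152.6 162.7  -7.8] clk 12.83
shift shares if translated first [ 1.89 -4.68 -7.36] ; if turned first [ 0.31  5.63 -6.92]
turn shares [-0.1959 -0.029  -0.0215] deg [-70.51 -10.45  -7.74]
```

View pics/w8.png

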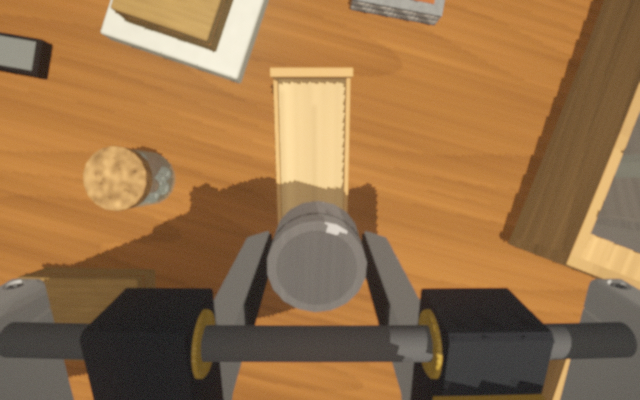

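The tin is firmly held at (316,255). Level the tool and carry it over the box.

Call:
send_rows([
  [[0,0,0],[0.0003,-0.017,-0.0003],40],
  [[0,0,0],[0.0003,-0.0169,-0.0003],40],
  [[0,-0.59,-0.95],[0,0,0],40],
  [[0,-0.59,-0.95],[0,0,0],40],
  [[0,-0.59,-0.95],[0,0,0],40],
  [[0,-0.59,-0.95],[0,0,0],40],
  [[0,-0.59,-0.95],[0,0,0],40],
  [[0,-0.59,-0.95],[0,0,0],40],
])

```text
clock: 13.55
tcp_pos: [0.5699, -0.2038, 0.132]
tool_rot: [2.077, 0.28, -2.088]
force: [-0.5, -0.2, -0.7]
width: 0.0492
```

Call:
send_rows([
  [[0,-0.59,-0.95],[0,0,0],40],
  [[0,-0.58,-0.93],[0,0,0],40],
  [[0,0,0],[0,0,0],40],
  [[0,0,0],[0,0,0],40],
])

```text
clock: 13.88
tcp_pos: [0.6074, -0.1632, 0.1316]
tool_rot: [2.075, 0.283, -2.087]
force: [-0.3, -0.8, 0.0]
width: 0.0495
```

```bash
python3 - <<'E'
from h import *
c=cap("wrist"); save("w9",c["frame"]); s=robot.get_state()["tcp_pos"]
P,uv=cloud(c)
f=c["frame"][uv[:,1],uv[:,0]].astype(int); sat=f.max(1)-f.min(1)
for k,(e,g) in dict(box=(.04,.055),tintop=(s[2]+.018,s[2]+.028)).items():
    m=(P[:,0]>.54)&(P[:,0]<.68)&(P[:,1]>-.25)&(P[:,1]<-.09)&(P[:,2]>e)&(P[:,2]<g)
    if k=="tintop": m&=(np.hypot(P[:,0]-s[0],P[:,1]-s[1])<.027)&(sat<30)
    Q=P[m]; r=cv2.minAreaRect((Q[:,:2]*1000).astype(np.float32)); print(k,len(Q),np.round(r[0],1),np.round(r[1],1),round(r[2],1),np.median(Q[:,2]).round(4))
    if k=="tintop":
        print(cv2.minEnclosingCircle((Q[:,:2]*1000).astype(np.float32)))
        co=np.linalg.lstsq(np.c_[Q[:,:2],np.ones(len(Q))],Q[:,2],rcond=None)[0]; print("slope deg",np.degrees(co[:2]))
E
python3 go.py .6079 -.1670 .07 -75
```

```text
box 5005 [ 607.9 -166.8] [84.2 57.8] 86.2 0.0465
tintop 7316 [ 607.1 -163.8] [48.6 49.3] 64.9 0.1556
((608.395751953125, -164.17559814453125), 26.432950973510742)
slope deg [-1.31101841  0.03718634]
now [ 0.6067 -0.1647  0.1319] world d mm [  1.2  -2.3 -61.9] clk 13.93
shift shares if translated first [ 2.48  0.11 -0.03] ; if turned first [ 2.48  0.1  -0.02]
turn shares [0.0003 0.0008 0.0007] deg [0.11 0.3  0.26]
```

View pics/w9.png

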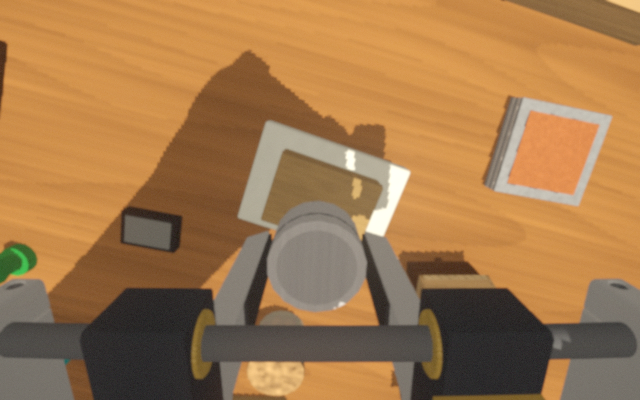

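Call:
send_rows([
  [[0.6,0.123,0],[0,0.0008,0.0007],40],
  [[0.8,0,0],[0,0,0],40],
  [[0.8,0,0],[0,0,0],40],
  [[0.45,0,0],[0,0,0],40],
  [[0.15,0,0],[0,0,0],40],
  [[0,0,0],[0,0,0],40],
  [[0,0,0],[0,0,0],40],
])

```text
clock: 14.52
tcp_pos: [0.6081, -0.1683, 0.0635]
tool_rot: [2.083, 0.274, -2.079]
force: [0.9, -0.3, 0.1]
width: 0.0498
```

Call:
send_rows([
  [[0.06,0,0],[0,0,0],40],
  [[0,0,0],[0,0,0],40],
])

```text
clock: 14.68
tcp_pos: [0.6084, -0.1679, 0.062]
tool_rot: [2.083, 0.275, -2.078]
force: [-0.3, 0.1, -0.7]
width: 0.0495
```

Call:
send_rows([
  [[0.06,0,0],[0,0,0],40],
  [[0.06,0,0],[0,0,0],40],
  [[0,0,0],[0,0,0],40],
])

```text
clock: 14.93
tcp_pos: [0.6083, -0.1678, 0.0589]
tool_rot: [2.083, 0.275, -2.079]
force: [-2.0, 0.9, 6.2]
width: 0.0494
```

Contact at 6 N. Release and lift.

Call:
send_rows([
  [[0,0,0],[0,0,0],53],
  [[0,0,0],[0,0,0],60],
  [[0,0,0],[0,0,0],76],
  [[0,0,0],[0,0,0],76],
  [[-0.6,0,0],[0,0,0],76],
  [[-1,0,0],[0,0,0],76],
  [[-1,0,0],[0,0,0],76],
  [[-1,0,0],[0,0,0],76],
])

```text
clock: 15.6
tcp_pos: [0.6076, -0.1677, 0.1492]
tool_rot: [2.082, 0.275, -2.08]
force: [0.4, 1.4, -0.3]
width: 0.0762
```

Run:
```python
from h import *
c=cap("wrist"); save("w10",c["frame"])
P,uv=cloud(c)
f=c["frame"][uv[:,1],uv[:,0]].astype(int); sat=f.max(1)-f.min(1)
for k,(e,g) in dict(riser=(.012,.026),box=(.04,.055),tintop=(.076,.092)).items():
    m=(P[:,0]>.54)&(P[:,0]<.68)&(P[:,1]>-.25)&(P[:,1]<-.09)&(P[:,2]>e)&(P[:,2]<g)
    if k=="tintop": m&=(sat<30)
    Q=P[m]; r=cv2.minAreaRect((Q[:,:2]*1000).astype(np.float32)); print(k,len(Q),np.round(r[0],1),np.round(r[1],1),round(r[2],1),np.median(Q[:,2]).round(4))
    if k=="tintop":
        co=np.linalg.lstsq(np.c_[Q[:,:2],np.ones(len(Q))],Q[:,2],rcond=None)[0]; print("slope deg",np.degrees(co[:2]))
```

```text
riser 6213 [ 607.5 -168. ] [130.4  90.7] 86.2 0.0185
box 3396 [ 607.7 -166.6] [84.1 58.6] 86.3 0.0465
tintop 3337 [ 607.5 -168.2] [48.2 48.8] 83.6 0.0829
slope deg [-0.9288703  -0.27795892]
```

View pics/w10.png

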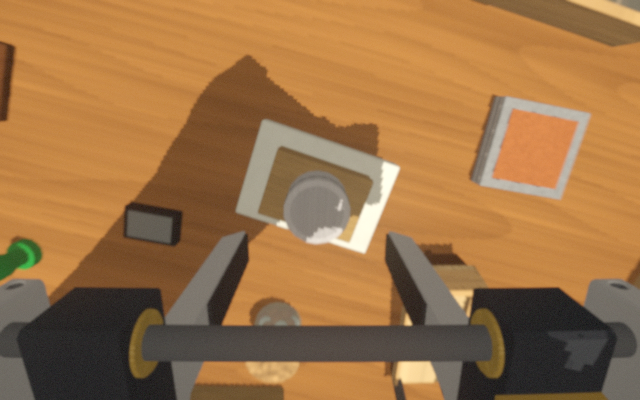

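The tin is upright at (317,207), within about 1.5 mm of the box centre. Next the brown stamp; I go over it and check with the wrist camera.

```bash
python3 go.py .44 .1725 .23 -80
```

```text
now [ 0.6097 -0.1685  0.1543] world d mm [-169.7  341.    75.7] clk 15.65
shift shares if translated first [ -3.09 -14.93   2.99] ; if turned first [ -3.03 -14.61   4.32]
turn shares [ 0.014  -0.001  -0.0004] deg [ 5.06 -0.36 -0.14]
```

Call:
send_rows([
  [[-1,0,0],[0.014,0,0],50],
  [[-1,-0.9,0.25],[0,0,0],50],
  [[-1,-0.9,0.27],[0,0,0],50],
  [[0,-0.91,0.27],[0,0,0],50],
  [[0,-0.91,0.27],[0,0,0],50],
  [[0,-0.91,0.27],[0,0,0],50],
  [[0,-0.91,0.27],[0,0,0],50],
  [[0,-0.91,0.27],[0,0,0],50],
])

```text
clock: 16.32
tcp_pos: [0.5335, -0.0186, 0.2231]
tool_rot: [2.131, 0.187, -2.128]
force: [0.5, 0.8, -0.3]
width: 0.0501
```

Call:
send_rows([
  [[0,-0.91,0.27],[0,0,0],50],
  [[0,-0.91,0.27],[0,0,0],50],
  [[0,-0.91,0.27],[0,0,0],50],
  [[0,-0.91,0.27],[0,0,0],50],
  [[0,-0.91,0.27],[0,0,0],50],
  [[0,-0.91,0.27],[0,0,0],50],
  [[0,-0.91,0.27],[0,0,0],50],
  [[0,-0.91,0.27],[0,0,0],50],
])

```text
clock: 16.98
tcp_pos: [0.4486, 0.1512, 0.2231]
tool_rot: [2.131, 0.187, -2.128]
force: [1.3, -0.5, 0.4]
width: 0.0498
```

Call:
send_rows([
  [[0,-0.91,0.27],[0,0,0],50],
  [[0,0,0],[0,0,0],50],
  [[0,0,0],[0,0,0],50],
])

```text
clock: 17.23
tcp_pos: [0.4383, 0.1722, 0.223]
tool_rot: [2.13, 0.189, -2.127]
force: [-0.4, -1.1, -0.6]
width: 0.05
```

```bash
cat > st.py <<'E'
import sys
from h import *
c=cap("wrist"); save(sys.argv[1],c["frame"]); P,uv=cloud(c)
cx,cy,r,e,g=[float(v) for v in sys.argv[2:7]]
m=(np.hypot(P[:,0]-cx,P[:,1]-cy)<r)&(P[:,2]>e)&(P[:,2]<g); Q=P[m]
rr=cv2.minAreaRect((Q[:,:2]*1000).astype(np.float32)); print(len(Q),"ctr",np.round(rr[0],1),np.round(rr[1],1),"z med",np.median(Q[:,2]).round(4),"uv",np.median(uv[m],0))
E
python3 st.py w11 .44 .1725 .03 .078 .092; python3 go.py .44 .1725 .1 -80
```

```text
361 ctr [438.3 172.6] [20.3 19.9] z med 0.0836 uv [315. 186.]
now [0.4388 0.1713 0.2231] world d mm [   1.2    1.2 -123.1] clk 17.28
shift shares if translated first [ 4.92 -0.04 -0.05] ; if turned first [ 4.92 -0.04 -0.06]
turn shares [ 0.0001 -0.0002 -0.    ] deg [ 0.05 -0.08 -0.01]
```

View pics/w11.png

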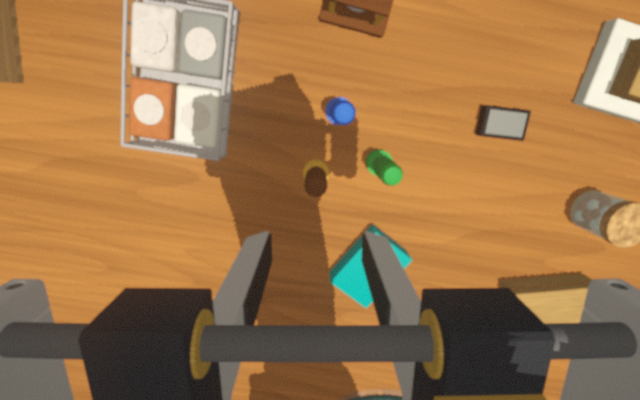

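The brown stamp is at (315,186), centred between the jaws, with green at (385,167) and blue at (340,110) clear. Descend and grip.

Call:
send_rows([
  [[1,-0.05,0],[0,0,0],50],
  [[1,0,0],[0,0,0],50],
  [[1,0,0],[0,0,0],50],
  [[1,0,0],[0,0,0],50],
  [[1,0,0],[0,0,0],50],
  [[0.7,0,0],[0,0,0],50],
  [[0,0,0],[0,0,0],50],
  [[0,0,0],[0,0,0],50],
])

```text
clock: 17.95
tcp_pos: [0.4388, 0.1716, 0.0805]
tool_rot: [2.13, 0.184, -2.13]
force: [-0.2, 0.9, 0.5]
width: 0.0497
```

```bash
python3 st.py w12 .44 .1725 .03 .078 .092; python3 go.py .4387 .1727 .028 -80
```

```text
1323 ctr [439.4 172.1] [20.5 57.5] z med 0.0837 uv [313. 245.]
now [0.4393 0.1721 0.0813] world d mm [ -0.6   0.6 -53.3] clk 18.0
shift shares if translated first [ 2.13 -0.03  0.02] ; if turned first [ 2.13 -0.03  0.02]
turn shares [-0.0001 -0.0002 -0.0001] deg [-0.04 -0.09 -0.02]
```

View pics/w12.png

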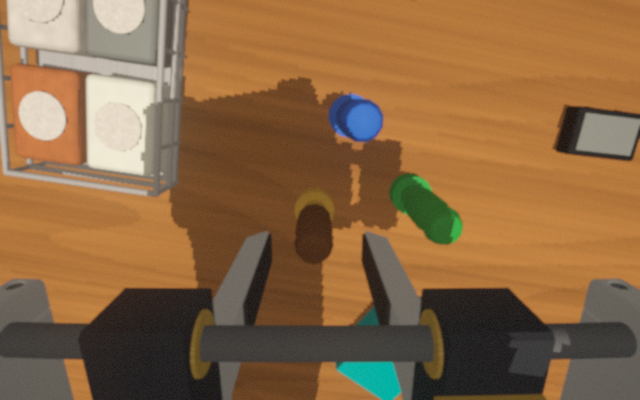

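Call:
send_rows([
  [[0.8,0,0],[0,0,0],50],
  [[0.8,0,0],[0,0,0],50],
  [[0.5,0,0],[0,0,0],50],
  [[0,0,0],[0,0,0],50],
  [[0,0,0],[0,0,0],35],
  [[0,0,0],[0,0,0],15],
  [[0,0,0],[0,0,0],15],
  [[0,0,0],[0,0,0],15],
])

```text
clock: 18.67
tcp_pos: [0.4392, 0.173, 0.0291]
tool_rot: [2.133, 0.188, -2.127]
force: [-0.9, -0.4, 0.5]
width: 0.0268
```

Call:
send_rows([
  [[0,0,0],[0,0,0],15],
  [[0,0,0],[0,0,0],15],
])

```text
clock: 18.83
tcp_pos: [0.4392, 0.173, 0.0288]
tool_rot: [2.133, 0.188, -2.127]
force: [-1.1, 0.8, 8.9]
width: 0.0228
```

Call:
send_rows([
  [[-0.4,0,0],[0,0,0],15],
  [[-1,0,0],[0,0,0],15],
  [[-1,0,0],[0,0,0],15],
  [[-1,0,0],[0,0,0],15],
  [[-1,0,0],[0,0,0],15],
  [[-0.2,0,0],[0,0,0],15],
  [[0,0,0],[0,0,0],15],
])

```text
clock: 19.42
tcp_pos: [0.4393, 0.1731, 0.145]
tool_rot: [2.135, 0.189, -2.126]
force: [-0.3, -0.9, -1.1]
width: 0.0224
```

```bash
python3 go.py .6185 -.003 .14 -90
```

```text
now [0.4393 0.1731 0.145 ] world d mm [ 179.2 -176.1   -5. ] clk 19.42
shift shares if translated first [ 0.22  8.19 -5.83] ; if turned first [ 0.2   7.04 -7.17]
turn shares [ 0.0279 -0.0007  0.0002] deg [10.03 -0.23  0.08]
```

Call:
send_rows([
  [[0,0,0],[0.014,0,0],15],
  [[0,0,0],[0.014,0,0],15],
  [[0,0.88,-0.9],[0,0,0],15],
  [[0,0.88,-0.9],[0,0,0],15],
  [[0,0.88,-0.9],[0,0,0],15],
  [[0,0.88,-0.9],[0,0,0],15],
  [[0,0.88,-0.9],[0,0,0],15],
  [[0,0.88,-0.9],[0,0,0],15],
])

```text
clock: 20.08
tcp_pos: [0.5736, 0.0392, 0.1419]
tool_rot: [-2.221, 0.001, 2.222]
force: [1.2, -0.2, -1.2]
width: 0.0222
```

Call:
send_rows([
  [[0,0.88,-0.9],[0,0,0],15],
  [[0,0.88,-0.9],[0,0,0],15],
  [[0,0,0],[0,0,0],15],
  [[0,0,0],[0,0,0],15],
])

```text
clock: 20.42
tcp_pos: [0.6181, -0.0052, 0.1415]
tool_rot: [-2.219, 0.005, 2.222]
force: [-1.9, 1.1, -0.7]
width: 0.0226
```

```bash
python3 go.py .6192 -.003 .035 -90; python3 st.py w13 .619 -.003 .02 .19 .21
python3 - <<'E'
from h import *
c=load("wrist");P,uv=cloud(c)
m=(P[:,0]>.57)&(P[:,0]<.69)&(P[:,1]>.1)&(P[:,1]<.22)&(P[:,2]>.055)&(P[:,2]<.08);Q=P[m]
if len(Q)>20: print(cv2.minAreaRect((Q[:,:2]*1000).astype(np.float32)),len(Q))
c=cap("scene");save("sc13",c["frame"])
E
```

```text
now [ 0.6181 -0.0052  0.1415] world d mm [   1.1    2.2 -106.5] clk 20.42
shift shares if translated first [ 4.26 -0.09 -0.05] ; if turned first [ 4.26 -0.09 -0.04]
turn shares [-0.0005  0.0002 -0.0002] deg [-0.19  0.06 -0.06]
3044 ctr [619.  -3.] [20.  36.1] z med 0.1963 uv [314. 292.]
((630.1043090820312, 160.8901824951172), (57.47085952758789, 56.53539276123047), 85.62043762207031) 5134
```

View pics/w13.png

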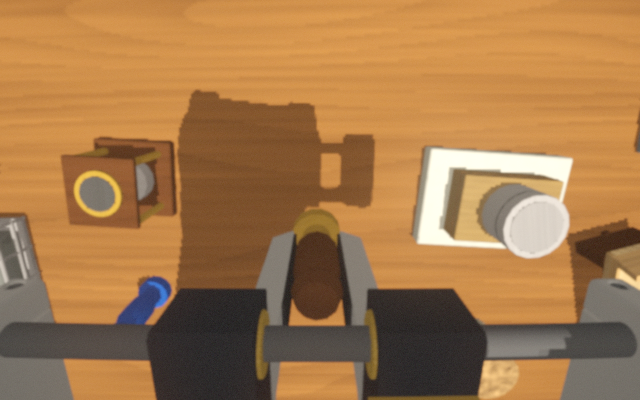

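View pics/sc13.png

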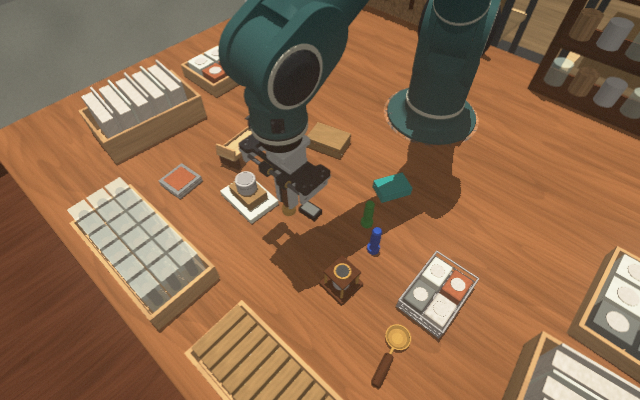

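Run:
```python
from h import *
c=load("wrist");P,uv=cloud(c); f=c["frame"][uv[:,1],uv[:,0]].astype(int)
m=(np.hypot(P[:,0]-.619,P[:,1]+.004)<.025)&(P[:,2]>.186)&(P[:,2]<.205)&(f.max(1)-f.min(1)>15);Q=P[m]
print(len(Q),np.median(Q[:,2]),cv2.minEnclosingCircle((Q[:,:2]*1000).astype(np.float32)),np.ptp(Q,0))
m&=P[:,2]>.194; Q=P[m]; print(cv2.minAreaRect((Q[:,:2]*1000).astype(np.float32)),Q[:,2].max())
```

```text
3063 0.19581854953496522 ((627.33447265625, -4.853254318237305), 22.641529083251953) [0.0199176  0.04528184 0.01897358]
((618.8770751953125, -4.884944915771484), (19.793428421020508, 45.014469146728516), 0.07874436676502228) 0.2049809111993076
```

Call:
send_rows([
  [[0.8,-0.055,0],[0,0,0],15],
  [[1,0,0],[0,0,0],15],
  [[1,0,0],[0,0,0],15],
  [[0.9,0,0],[0,0,0],15],
  [[0.5,0,0],[0,0,0],15],
  [[0.1,0,0],[0,0,0],15],
  [[0,0,0],[0,0,0],15],
  [[0,0,0],[0,0,0],15],
])

```text
clock: 21.18
tcp_pos: [0.619, -0.0018, 0.0369]
tool_rot: [-2.224, 0.0, 2.218]
force: [-0.1, 0.7, -0.5]
width: 0.0225
```

Call:
send_rows([
  [[0.06,0,0],[0,0,0],15],
  [[0,0,0],[0,0,0],15],
])

```text
clock: 21.35
tcp_pos: [0.619, -0.0019, 0.0352]
tool_rot: [-2.224, 0.001, 2.218]
force: [1.1, -0.5, -1.8]
width: 0.0223
```

Call:
send_rows([
  [[0.1,0.03,0],[0,0,0],15],
  [[0.08,0.02,0],[0,0,0],15],
  [[0.04,0,0],[0,0,0],15],
  [[0,0,0],[0,0,0],15],
])

```text
clock: 21.68
tcp_pos: [0.6186, -0.0034, 0.0289]
tool_rot: [-2.222, 0.001, 2.219]
force: [-1.0, 0.0, 1.6]
width: 0.022
```

Call:
send_rows([
  [[0.04,0,0],[0,0,0],15],
  [[0,0,0],[0,0,0],15],
])

```text
clock: 21.85
tcp_pos: [0.6189, -0.0034, 0.0288]
tool_rot: [-2.223, 0.001, 2.219]
force: [-5.6, 0.4, 16.7]
width: 0.0223
```

Firm contact; release gently and lift away.

Call:
send_rows([
  [[-0.04,0,0],[0,0,0],15],
  [[0,0,0],[0,0,0],26],
  [[0,0,0],[0,0,0],35],
  [[0,0,0],[0,0,0],50],
  [[0,0,0],[0,0,0],50],
  [[-0.6,0,0],[0,0,0],50],
  [[-1,0,0],[0,0,0],50],
  [[-1,0,0],[0,0,0],50],
])

```text
clock: 22.52
tcp_pos: [0.6178, -0.0034, 0.0939]
tool_rot: [-2.22, 0.001, 2.222]
force: [1.0, -0.8, 1.1]
width: 0.0499
```

Call:
send_rows([
  [[-1,0,0],[0,0,0],60],
  [[-1,0,0],[0,0,0],75],
  [[-1,0,0],[0,0,0],75],
  [[-1,0,0],[0,0,0],75],
  [[0,0,0],[0,0,0],75],
])

```text
clock: 22.93
tcp_pos: [0.6203, -0.0035, 0.1986]
tool_rot: [-2.229, 0.0, 2.212]
force: [0.8, 0.1, 1.0]
width: 0.0744
```

```bash
python3 st.py w14 .619 -.003 .025 .078 .092
python3 - <<'E'
from h import *
c=load("wrist");P,uv=cloud(c)
for n,(a,b,cc,d,e,g) in dict(inkpad=(.5,.56,-.06,.01,.009,.03),head=(.595,.645,-.03,.025,.005,.016)).items():
    m=(P[:,0]>a)&(P[:,0]<b)&(P[:,1]>cc)&(P[:,1]<d)&(P[:,2]>e)&(P[:,2]<g);Q=P[m]
    if len(Q)>20: print(n,cv2.minAreaRect((Q[:,:2]*1000).astype(np.float32)),len(Q))
for n in("scene","side"):
    c=cap(n);P,uv=cloud(c)
    for k,x in dict(stamp=(.58,.66,-.04,.03,.07,.09),jar=(.41,.49,-.21,-.12,.05,.07)).items():
        a,b,cc,d,e,g=x
        m=(P[:,0]>a)&(P[:,0]<b)&(P[:,1]>cc)&(P[:,1]<d)&(P[:,2]>e)&(P[:,2]<g);Q=P[m]
        if len(Q)>20: print(n,k,cv2.minAreaRect((Q[:,:2]*1000).astype(np.float32)),len(Q))
E
python3 go.py .451 -.169 .16 -90
```

```text
418 ctr [618.3  -3.5] [19.7 19.9] z med 0.0836 uv [316. 196.]
inkpad ((531.0286254882812, -23.1043701171875), (34.35404968261719, 51.94118881225586), 3.68326473236084) 1325
head ((621.585693359375, -3.9753122329711914), (29.087520599365234, 21.560026168823242), 89.80658721923828) 242
scene stamp ((619.9288330078125, -2.5533485412597656), (17.843969345092773, 19.72702980041504), 28.908485412597656) 70
scene jar ((476.40350341796875, -167.24404907226562), (5.555207252502441, 23.029558181762695), 7.492164611816406) 21
side stamp ((615.55322265625, -4.9685564041137695), (19.466039657592773, 21.20491600036621), 9.712327003479004) 40
side jar ((449.830810546875, -168.32003784179688), (50.74700164794922, 49.13958740234375), 62.200164794921875) 259
now [ 0.6181 -0.0032  0.1934] world d mm [-167.1 -165.8  -33.4] clk 23.08
shift shares if translated first [1.33 6.64 6.68] ; if turned first [1.33 6.63 6.68]
turn shares [-0.0001 -0.0001  0.    ] deg [-0.04 -0.05  0.01]
```

View pics/w14.png

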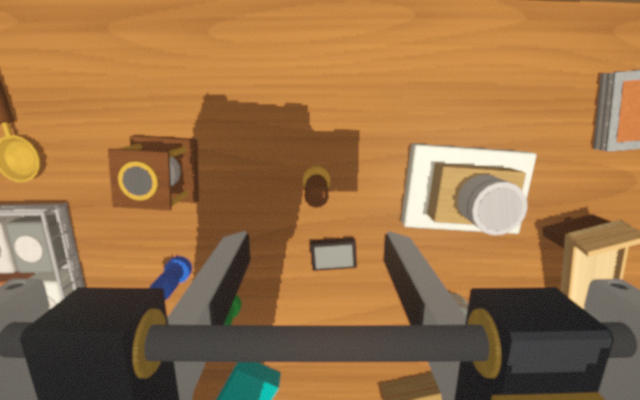

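The stamp stands at (316,190), world (0.6184,-0.0036), as planned; the ink pad has not moved. Now the jar.

Call:
send_rows([
  [[0,0.95,0.95],[0,0,0],75],
  [[0,0.95,0.95],[0,0,0],75],
  [[0,0.95,0.95],[0,0,0],75],
  [[0,0.95,0.95],[0,0,0],75],
  [[0,0.95,0.95],[0,0,0],75],
  [[0,0.95,0.95],[0,0,0],75],
  [[0,0.94,0.98],[0,0,0],75],
  [[0,0,0],[0,0,0],75],
])

```text
clock: 23.75
tcp_pos: [0.4466, -0.1732, 0.1928]
tool_rot: [-2.217, 0.008, 2.219]
force: [0.1, -1.1, 0.3]
width: 0.0755
```

Call:
send_rows([
  [[0,0,0],[0,0,0],75],
  [[0,0,0],[0,0,0],75],
])

```text
clock: 23.92
tcp_pos: [0.4512, -0.1687, 0.193]
tool_rot: [-2.221, 0.0, 2.221]
force: [1.4, 0.2, -0.8]
width: 0.0751
```

```bash
python3 st.py w15 .451 -.169 .04 .055 .066; python3 go.py .451 -.169 .022 -90
```

```text
2287 ctr [ 451.3 -168. ] [50.  49.8] z med 0.0606 uv [315. 189.]
now [ 0.4515 -0.1684  0.193 ] world d mm [  -0.5   -0.6 -171. ] clk 23.97
shift shares if translated first [6.84 0.02 0.02] ; if turned first [6.84 0.02 0.02]
turn shares [ 0. -0.  0.] deg [ 0.01 -0.02  0.01]
```

View pics/w15.png

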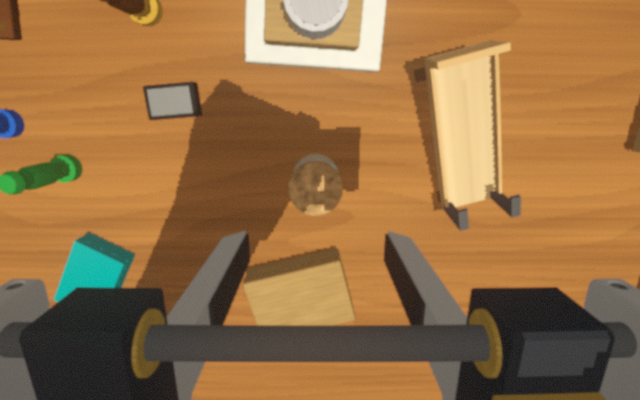

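The jar at (316,184) is centred between the jaws. Descend and grip.

Call:
send_rows([
  [[1,0,0],[0,0,0],75],
  [[1,0,0],[0,0,0],75],
  [[1,0,0],[0,0,0],75],
  [[1,0,0],[0,0,0],75],
  [[1,0,0],[0,0,0],75],
  [[1,0,0],[0,0,0],75],
  [[0.6,0,0],[0,0,0],75],
  [[0.25,0,0],[0,0,0],75],
])

```text
clock: 24.63
tcp_pos: [0.4506, -0.168, 0.0197]
tool_rot: [2.219, 0.002, -2.224]
force: [0.2, -0.1, -0.4]
width: 0.0752
```

Call:
send_rows([
  [[0,0,0],[0,0,0],75],
  [[0,0,0],[0,0,0],60],
  [[0,0,0],[0,0,0],40],
  [[0,0,0],[0,0,0],40],
  [[0,0,0],[0,0,0],40],
  [[0,0,0],[0,0,0],40],
  [[0,0,0],[0,0,0],40],
])

```text
clock: 25.22
tcp_pos: [0.452, -0.1691, 0.023]
tool_rot: [-2.224, 0.001, 2.218]
force: [-0.1, 2.2, 8.3]
width: 0.0504
```

Call:
send_rows([
  [[-0.3,0,0],[0,0,0],40],
  [[-1,0,0],[0,0,0],40],
  [[-1,0,0],[0,0,0],40],
  [[-1,0,0],[0,0,0],40],
  [[-1,0,0],[0,0,0],40],
  [[-1,0,0],[0,0,0],40],
  [[0,0,0],[0,0,0],40],
  [[0,0,0],[0,0,0],40],
])

```text
clock: 25.88
tcp_pos: [0.4518, -0.1692, 0.1562]
tool_rot: [-2.225, 0.001, 2.217]
force: [0.3, 0.7, -1.5]
width: 0.0506
```

```bash
python3 go.py .6884 -.006 .15 -90
```

```text
now [ 0.4518 -0.1692  0.1562] world d mm [236.6 163.2  -6.2] clk 25.88
shift shares if translated first [ 0.28 -6.54 -9.46] ; if turned first [ 0.25 -6.53 -9.46]
turn shares [-0.0001 -0.0006  0.    ] deg [-0.04 -0.23  0.  ]
```

Call:
send_rows([
  [[0,-0.65,-0.94],[0,0,0],40],
  [[0,-0.65,-0.94],[0,0,0],40],
  [[0,-0.65,-0.94],[0,0,0],40],
  [[0,-0.65,-0.94],[0,0,0],40],
  [[0,-0.65,-0.94],[0,0,0],40],
  [[0,-0.65,-0.94],[0,0,0],40],
  [[0,-0.65,-0.94],[0,0,0],40],
  [[0,-0.65,-0.94],[0,0,0],40],
])

```text
clock: 26.55
tcp_pos: [0.6396, -0.0384, 0.1536]
tool_rot: [-2.22, 0.001, 2.222]
force: [-0.4, -0.1, -0.6]
width: 0.0505
```

Call:
send_rows([
  [[0,-0.65,-0.94],[0,0,0],40],
  [[0,-0.65,-0.94],[0,-0.0006,0],40],
  [[0,0,0],[0,0,0],40],
  [[0,0,0],[0,0,0],40],
])

```text
clock: 26.88
tcp_pos: [0.6862, -0.0059, 0.153]
tool_rot: [2.215, 0.0, -2.227]
force: [-0.3, -0.4, -2.0]
width: 0.0506
```

```bash
python3 st.py w16 .688 -.006 .0265 .188 .20;python3 go.py .6884 -.006 .03 -90
```

```text
8833 ctr [686.2  -6.2] [49.8 50.3] z med 0.1905 uv [316. 277.]
now [ 0.6856 -0.0071  0.1535] world d mm [   2.8    1.1 -123.5] clk 26.93
shift shares if translated first [ 4.94 -0.05 -0.14] ; if turned first [ 4.94 -0.04 -0.11]
turn shares [-0.0001  0.0008 -0.0001] deg [-0.04  0.29 -0.03]
```

View pics/w16.png

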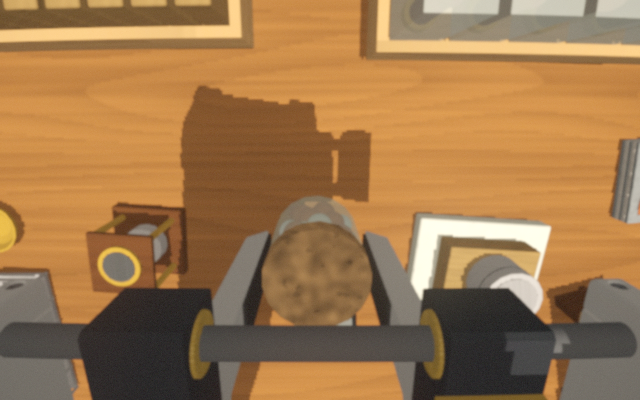

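Call:
send_rows([
  [[0.7,0,-0.085],[0,0.0008,0],40],
  [[1,0,0],[0,0,0],40],
  [[1,0,0],[0,0,0],40],
  [[1,0,0],[0,0,0],40],
  [[0.8,0,0],[0,0,0],40],
  [[0.4,0,0],[0,0,0],40],
  [[0,0,0],[0,0,0],40],
  [[0,0,0],[0,0,0],40],
])

```text
clock: 27.6
tcp_pos: [0.6885, -0.0075, 0.033]
tool_rot: [-2.223, 0.002, 2.218]
force: [0.7, -0.6, -1.3]
width: 0.0502
```

Call:
send_rows([
  [[0.06,0,0],[0,0,0],40],
  [[0,0,0],[0,0,0],40],
])

```text
clock: 27.77
tcp_pos: [0.6893, -0.007, 0.0324]
tool_rot: [-2.226, 0.001, 2.216]
force: [-1.0, 0.9, -1.3]
width: 0.0501
```

Call:
send_rows([
  [[0.12,0,0.03],[0,0,0],40],
  [[0.12,0,0],[0,0,0],40],
  [[0.07,0,0],[0,0,0],40],
  [[0,0,0],[0,0,0],40],
  [[0,0,0],[0,0,0],40],
])

```text
clock: 28.18
tcp_pos: [0.6879, -0.0069, 0.0233]
tool_rot: [-2.224, 0.001, 2.218]
force: [-0.0, 0.7, -1.8]
width: 0.0499
```

Call:
send_rows([
  [[0.05,-0.02,0],[0,0,0],40],
  [[0,0,0],[0,0,0],40],
])

```text
clock: 28.35
tcp_pos: [0.6885, -0.0067, 0.0231]
tool_rot: [-2.225, 0.001, 2.217]
force: [-3.5, -0.5, 10.6]
width: 0.0503
```

Contact at 10.6 N. Release and retreat upward.

Call:
send_rows([
  [[-0.02,0,0],[0,0,0],40],
  [[0,0,0],[0,0,0],55],
  [[0,0,0],[0,0,0],65],
  [[0,0,0],[0,0,0],75],
  [[0,0,0],[0,0,0],75],
  [[-0.6,0,0],[0,0,0],75],
  [[-1,0,0],[0,0,0],75],
  [[-1,0,0],[0,0,0],75],
])

```text
clock: 29.02
tcp_pos: [0.6874, -0.0065, 0.0889]
tool_rot: [-2.223, 0.001, 2.219]
force: [0.1, 0.5, 0.4]
width: 0.0748
```

Call:
send_rows([
  [[-1,0,0],[0,0,0],75],
  [[-1,0,0],[0,0,0],75],
  [[-1,0,0],[0,0,0],75],
  [[-1,0,0],[0,0,0],75],
  [[-1,0,0.5],[0,0,0],75],
  [[-0.5,0,0.9],[0,0,0],75],
  [[0,0,0.9],[0,0,0],75],
  [[0,0,0],[0,0,0],75],
])

```text
clock: 29.68
tcp_pos: [0.6276, -0.0067, 0.2274]
tool_rot: [-2.225, 0.001, 2.216]
force: [-0.6, 0.5, -0.6]
width: 0.0752
```

Call:
send_rows([
  [[0,0,0],[0,0,0],75],
  [[0,0,0],[0,0,0],75],
])

```text
clock: 29.85
tcp_pos: [0.6303, -0.0062, 0.2258]
tool_rot: [-2.225, 0.0, 2.217]
force: [0.3, 0.1, -0.1]
width: 0.075
```

Run:
```python
from h import *
reg=dict(riser=(.54,.68,-.25,-.09,.012,.026),box=(.54,.68,-.25,-.09,.04,.055),tin=(.56,.66,-.21,-.12,.078,.09),stand=(.58,.68,.11,.21,.055,.085),stamp=(.58,.65,-.04,.03,.077,.092),jar=(.65,.73,-.05,.04,.054,.068),inkpad=(.5,.56,-.06,.01,.009,.03),cards=(.64,.75,-.4,-.29,.014,.04))
for n in("wrist","scene","side"):
    c=cap(n);save(n+"17",c["frame"]);P,uv=cloud(c)
    for k,(a,b,cc,d,e,g) in reg.items():
        m=(P[:,0]>a)&(P[:,0]<b)&(P[:,1]>cc)&(P[:,1]<d)&(P[:,2]>e)&(P[:,2]<g);Q=P[m]
        if len(Q)>25:
            r=cv2.minAreaRect((Q[:,:2]*1000).astype(np.float32));print(n,k,len(Q),np.round(r[0],1),np.round(r[1],1),round(r[2],1),np.median(Q[:,2]).round(4))
print(robot.get_state()["tcp_pos"],robot.get_state()["clock"])
```

```text
wrist riser 3748 [ 607.6 -167.6] [130.1  90.7] 86.3 0.0184
wrist box 1964 [ 607.6 -166.2] [84.9 58.4] 86.4 0.0465
wrist tin 1946 [ 607.6 -168.3] [48.5 50. ] 11.1 0.0828
wrist stand 3059 [629.7 161.3] [57.4 56.7] 85.9 0.065
wrist stamp 362 [617.7  -3.1] [20.2 20.9] 57.7 0.0835
wrist jar 2149 [687.   -6.8] [50.  50.6] 49.4 0.0605
wrist inkpad 1153 [530.8 -23.2] [34.7 51.8] 4.1 0.0161
wrist cards 4054 [ 694.2 -337.4] [80.5 67.3] 6.0 0.0206
scene riser 657 [ 609.4 -168.2] [133.8  90.8] 86.7 0.0176
scene box 352 [ 608.9 -166.1] [87.4 58.7] 85.3 0.0452
scene tin 258 [ 607.9 -167.6] [49.2 46.6] 48.3 0.0816
scene stand 680 [630.5 161.5] [56.6 56.5] 85.5 0.0641
scene stamp 59 [619.3  -3.8] [17.6 19.9] 4.4 0.0825
scene jar 374 [687.7  -7. ] [49.8 50.1] 8.4 0.0593
scene inkpad 251 [532.2 -23.2] [34.7 52.5] 4.5 0.0146
scene cards 731 [ 696.  -345.2] [81.1 83. ] 5.5 0.0197
side riser 558 [ 605.7 -167.8] [133.3  92.6] 86.2 0.017
side box 262 [ 605.3 -165.8] [87.8 59.5] 86.7 0.0453
side tin 206 [ 604.9 -168.9] [49.4 48.6] 31.1 0.0816
side stand 229 [627.8 162. ] [60.9 57.8] 82.9 0.0645
side stamp 32 [615.6  -4.8] [16.9 19.3] 9.7 0.0814
side jar 174 [684.9  -7.8] [51.3 49. ] 52.6 0.0592
side inkpad 169 [529.6 -24.3] [36.3 53.6] 4.2 0.0147
side cards 766 [ 692.8 -346.9] [84.5 82.6] 4.9 0.0187
[ 0.63035399 -0.00635738  0.22477735] 30.0
```

View pics/wrist17.png

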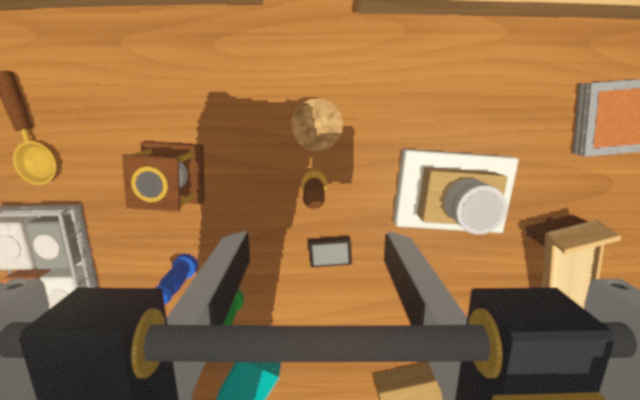

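View pics/scene17.png

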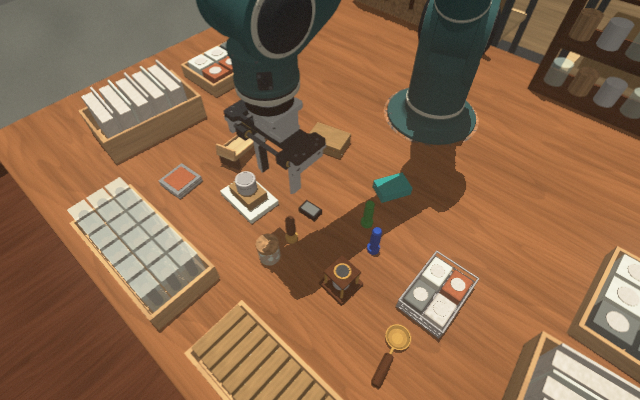

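All views agree: the jar at (317,124) is behind the stamp at (314,190), and the tin and box are on the riser at (465,195). The gripper is clear of everything. Handing in.

```bash
python3 -c "
from workcell import robot
print(robot.sign_off())"
```

```text
the job is handed in; nothing more can be done
None
```

The job is done in the order asked and handed in at about 30 s on the robot's clock.

I laid the smaller brown box on the riser. I pushed the tin about 31 mm up the chute with closed fingers (you gave 25 to 30 mm), then lifted it out and stood it on the box. The dark-wood stamp went midway between the riser and the stand, with the jar behind it.

Last checks, mostly from the wrist camera:

| Item | Result |
|---|---|
| Box on riser | 1.4 mm off centre, parallel to within about 0.2° |
| Tin on box | about 2 mm off centre by the wrist camera (3 mm by the side camera, mostly across the riser's width axis y); upright, top at 0.083 m |
| Stamp | about 1 mm from the midpoint, upright |
| Jar to stamp | 69.4 mm centre to centre (68.5 mm by the scene camera); about 3° off straight ahead, between the robot's x and the riser's x |
| Ink pad, cards | ink pad within about 1 mm of its start; cards also, by the scene and side cameras (the wrist camera saw only part of them) |
| Spoon | not touched and looks unmoved in the pictures; I did not measure it |

- **Camera disagreement:** the side camera read x about 2 to 3 mm lower than the others throughout. I relied on the wrist camera, with the scene camera agreeing.
- **Forces:** the largest wrist force I read was about 18 N, when setting the box down.

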